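# Roll the sample tube up into the tube reader

### The arm

A 7-joint arm with a two-finger parallel gripper is mounted at the origin on a cart in front of the work surface, level with it; the furniture and walls round the work are solid. World frame = base frame: x ahead of the robot, y to its left, z up, the work surface at z = 0. Lengths are in mm, angles in rad, forces in N, time in s.
With the tool pointing down it reaches from about 400 to 875 mm from the base axis. Payload 4.4 kg.
Tool frame: the origin (TCP) lies at the very end of the fingers, on their centre line; the grasp point (between the pads) lies 19 mm behind it; z points along the fingers, y is the direction in which the jaws open and shut (so a half turn about z gives the same grasp; the last joint's range is limited). The gripper opens to 85 mm and grips with 20 to 120 N. Pads are 22 mm wide; open, the fingers measure 114 mm over their backs; the gripper's body (76 mm by 85 mm) begins 54 mm behind the grasp point. The pads swing forward as they close: fully open they stand 13 mm farther back than shut.
Start: joints at [1.041, 0.628, 0.038, 1.517, -0.027, 0.996, -0.02], TCP at [290.806, -581.334, 210.313] pointing down, gripper open.
Joint ranges: [-3.06, 3.06], [-0.37, 2.12], [-1.25, 1.32], [0.18, 2.47], [-1.1, 4.24], [0.23, 1.98], [-2.94, 2.94]. Speed limits (rad/s): [2.57, 2.57, 3.14, 3.14, 3.14, 3.14, 3.14].

### API

Orientations are given as [roll, pitch, yaw] about the fixed x, y, z axes, in that order (R = Rz(yaw) Ry(pitch) Rx(roll)).
In Python, from cell import ctrl gives the robot as it stands.
- The arm moves only by the shell command python3 -m crank 'ROWS' [OPENING]. ROWS is JSON, a list that holds one entry, the list of rows, each a list of 6 numbers: the shift along the tool's x, y, z in units of 30 mm (1.0 is 30 mm), then the turn, a rotation vector about the tool's x, y, z in units of 6 degrees (1.0 is 6 degrees). In form: [[[tx, ty, tz, rx, ry, rz], ...]]. A call has 1 to 12 rows; each row shifts and turns the pose as measured when the row begins, along the tool's axes as they then stand; what a row does not reach is not made up. A row lasts 1/12 s, in which the tool goes at most 41.7 mm and 7.16 degrees, less where a joint would pass 70% of its speed; a pose out of reach is approached as far as the arm can. A call is refused whole if a number of a shift passes 1 or a number of a turn 1, either way. A call with a gripper value outside its range is refused whole. OPENING is the gripper command: -1 is fully open, 1 is shut, values between are in proportion, set as the call begins (- or left out, the last holds). The fingers move at their own pace and stop on an object; the grip force is fixed at half the most. Time passes only in rows, so rows that do not move let the fingers close. It gives the time, the measured TCP pose, the force and the opening at its end, in the units of the state.
- ctrl.read_state(): the state, without advancing time (a new reading comes with each control period).
- ctrl.get_image(name): name is "scene" or "top" or "wrist"; returns a dict with "color" (384x512x3 uint8, red, green, blue), "depth" (384x512 float32, mm along the optical axis (not along the pixel's ray), 0 where there is no reading), "camera_matrix" (3x3 intrinsics, pixels), "R" (3x3) and "t" (3): a world point X has camera coordinates R X + t. Camera axes: x right, y down, z forward; pixel columns grow to the right and rows downward; lengths in mm; the calibration is good to about 2 mm. A picture is of the moment at which its call begins.
- ctrl.finish_job(): hands the job in, once; it reports no verdict.
Trained networks look in a picture, given as the dict that the camera call returned (one of the last four; its "shot" number tells which), for a name from the list of things; names that differ only in an ending like _2 or _b are one class to them, and where a whole thing is asked for, a point or a joint stands for the part that bears it (a point fixed in the world has none). Each returns a list of dicts, best first, with "conf" (0 to 1); they miss things now and then, are a little off and sometimes report something else, mostly with a low value. They report only what shows in the picture. A call takes as long as a camera call. They do not tell look-alikes from the thing itself.
- ctrl.search_frame(query, picture): "extent" ([centre column, centre row, width, height] in pixels, round what is visible of it).
The state is a dict: "clock": time; "qpos": joint angles; "qd": joint speeds; "tau": joint torques, N m; "eef_pos": TCP position; "tool_rot": TCP orientation; "force": force on the tool from outside, world axes, zero at the start; "torque": the same for the moment, N m; "width": finger opening in mm.
Only numpy, scipy, OpenCV 4.12 (cv2) and the standard library are available. Lean on these libraries where they do the work, as an engineer would, in place of code of your own. Each camera call takes 0.05 s, during which the arm holds its last target. There are 200 camera calls.

### The job

Take the small pusher paddle out of its stand and, keeping the paddle against it, slowly and gently roll the sample tube that lies across the reader's rails up the ramp under the reader head, until it drops into the cradle there, and no further. Then stand the paddle upright in its stand again. Do not touch the tube with the gripper or arm, and leave the other things on the worktop where they are.

Things in the scene. Friction and masses are not known exactly. Their poses are not given: they have to be found in the camera images.
- reader: Fixed tube reader: grey base (z 0 to 8 mm), two aluminium rails, white reader head over the far end. Origin on the worktop below the ramp's top edge, midway between the rails; x along the rails to the head (the way to roll), y across, z up. Each rail is 8 mm wide, y -32 to -24 and 24 to 32 mm; side guides have inner faces at y -39 and 57 mm, tops z 32 (z 40 under the head).
- reader_ramp (a point): Foot of the ramp, midway between the rails, at rail-top height: reader x -50, z 20 mm; axes as the reader's. Before it the rail tops are level at z 20 back to x -145, where two 6 mm high stop lips stand on the rails. From it they rise straight to z 29 at x -8 mm. Push the tube at or a little below the height of its axis, rising with the ramp; let go there it rolls back.
- reader_edge (a point): Top edge of the ramp, midway between the rails: reader x 0, z 29 mm; axes as the reader's. Rail tops are level at z 29 from x -8 to 0, drop to the cradle floor at z 22 from x 0 to 24, stand at z 29 again from x 24 to 54 mm and end open there: a tube pushed on over the cradle is lost.
- reader_head (a point): Middle of the lower front edge of the head: reader x -38, y 9, z 93 mm; axes as the reader's. The head is a box x -38 to 64, y -54 to 72, z 93 to 138 mm on closed cheeks (inner faces y -45 and 63). It overhangs the ramp: an upright paddle cannot follow the tube to the cradle; leaned back some 25 to 50 degrees, its foot leading under the head, it can.
- reader_cradle (a point): Centre of the cradle floor: reader x 12, y 0, z 22 mm; axes as the reader's. A tube lying in the cradle has its axis 6.7 mm above this point and up to 5.5 mm before or behind it, and the middle of its body within a few mm of it sideways.
- tube_mid (a point): Sample tube (11 to 18 g): point on its axis half-way along its 72 mm body, 13.4 mm thick; beyond the body an 18 mm long, 16.4 mm thick stopper. z along the axis to the stopper; x, y turn as it rolls. It lies across both rails on its body, axis 26.7 mm above the worktop on the level part, 14 to 65 mm before the ramp, stopper on the reader's +y side outside the rail. It rolls very freely.
- tube: The same tube; origin on its axis at the round end, z along the axis to the stopper.
- paddle: Pusher paddle, 150 mm long, about 70 g, upright in its stand. Origin: middle of the foot's underside; z up the handle, x through the thickness, y across the width. Slick white blade 12 (x) by 36 (y) mm, z 0 to 66, lower edge rounded at 6 mm radius with an 8 mm wide flat foot; neck 12 x 16 mm to z 100; grey square grip 20 x 20 mm, z 100 to 150. Front and back are alike.
- paddle_grip (a point): Centre of the paddle's grip, 125 mm above its foot; axes as the paddle's.
- paddle_foot (a point): Middle of the underside of the paddle's foot; axes as the paddle's.
- stand: Fixed grey stand, base 62 x 80 mm, with an upright open pocket for the paddle's blade: 20 mm (x) by 44 mm (y) inside, walls 9 mm, rim 60 mm above the worktop. Origin at the centre of its underside; the pocket is centred on it.
- stand_slot (a point): Centre of the pocket's floor, 6 mm above the worktop; axes as the stand's. The paddle's foot stands here, its width along y, either way round.
- tape: Bystander: roll of tape, 54 mm round, 19 mm tall.
- tissue: Bystander: flat booklet of lens tissue, 93x66x9 mm.
- timer: Bystander: timer, 64x60x19 mm.
- pen: Bystander: pen lying flat, 142x13x15 mm.
Not all that is in view belongs to the job. Of the things like the paddle, leave any that is brown; of the rest the smaller one is meant.

How it is judged (in metres and radians):
On the way, in this order (a step that is already met when the one before it is completed fails the run):
1. the paddle has been lifted out of its stand (z of paddle_foot in the frame of stand_slot above 0.065 m), for 0.1 s.
2. the paddle pushes the tube (contact force between paddle and tube above 0.01 N).
3. the tube lies at rest in the cradle (x of tube_mid in the frame of reader between 0.003 and 0.021 m and y of tube_mid in the frame of reader between -0.008 and 0.008 m and z of tube_mid in the frame of reader between 0.025 and 0.032 m and angle between the z axis of tube and the y axis of reader, either way round below 0.15 rad and linear speed of tube below 0.03 m/s), for 0.3 s.
At the end, for the whole second after the job is handed in: The tube rests in the cradle (axis 3 to 21 mm past the ramp's top edge, within 3.5 mm of its resting height, 8 mm sideways, 0.15 rad of square); the paddle stands at rest in its stand, foot within 20 mm sideways and 12 mm in height of the pocket's floor centre, upright within 15 degrees (all of step 3 and horizontal distance between paddle_foot and stand_slot below 0.02 m and z of paddle_foot in the frame of stand_slot below 0.012 m and angle between paddle_foot's own z axis and vertical below 0.26 rad and linear speed of paddle below 0.03 m/s); the robot touches nothing.
It fails at once if the gripper or arm touches the tube (contact force between any of the fingers, the arm and tube above 0.3 N).
It fails at once if the tube is flicked or shoved: faster than 0.22 m/s on the rails or the ramp (linear speed of tube above 0.22 m/s and x of tube_mid in the frame of reader below -0.006 m).
It fails at once if the tube is pushed on past the cradle (x of tube_mid in the frame of reader above 0.034 m).
It fails at once if a bystander is displaced by more than 30 mm (distance of any of tape, tissue, timer, pen from where it was at the start of the episode above 0.03 m).
It also fails if it takes over 58 s, if anything falls off the work surface, if the arm or the gripper's body presses on something with over 40 N, if the wrist force passes 120 N, or if a joint passes its speed limit or range.

## Working session

There is one attempt and no reset: what is moved stays moved. The work goes in short steps, Python scripts to look and compute and a shell command to move; the robot and the scene stay as the last step left them, time stands still between calls to the robot, and variables do not carry over. Pictures are saved under pics/ and viewed, about 8 in all and at most 12, crops included, and the job is handed in when it is done.

```bash
ls; mkdir -p pics; cat > h.py <<'E'
import numpy as np, cv2, json
from cell import ctrl
from scipy.spatial.transform import Rotation as Ro
def save(p,n,crop=None,s=1):
    im=p["color"][:,:,::-1]
    if crop: im=im[crop[1]:crop[3],crop[0]:crop[2]]
    cv2.imwrite("pics/"+n,cv2.resize(np.ascontiguousarray(im),None,fx=s,fy=s,interpolation=cv2.INTER_CUBIC))
def cloud(p):
    d=p["depth"];v,u=np.indices(d.shape);K=p["camera_matrix"]
    c=np.stack([(u-K[0,2])/K[0,0]*d,(v-K[1,2])/K[1,1]*d,d],-1)
    w=(c-p["t"])@np.asarray(p["R"]);w[d==0]=np.nan
    return w
def pix(p,X):
    c=np.asarray(p["R"])@np.asarray(X)+p["t"];q=np.asarray(p["camera_matrix"])@c
    return q[:2]/q[2]
E
python3 - <<'E'
from h import *
ims=[]
for n in("scene","top"):
    p=ctrl.get_image(n);save(p,n+"0.png",s=1.5)
    np.savez(n+".npz",**{k:np.asarray(p[k]) for k in("color","depth","camera_matrix","R","t")})
    print(n,np.round(-np.asarray(p["R"]).T@p["t"]))
    for q in("reader","tube","paddle","stand","tape","tissue","timer","pen","reader_head"):
        print(q,[(np.round(d["extent"]),round(d["conf"],2)) for d in ctrl.search_frame(q,p)[:4]])
print(ctrl.read_state())
E
```

```text
pics
scene [-53. 559. 847.]
reader [(array([179., 253.,  97.,  79.]), 0.77)]
tube [(array([191., 255.,  11.,  27.]), 0.64), (array([312., 210.,  31.,  30.]), 0.27)]
paddle [(array([252., 255.,  20.,  66.]), 0.96), (array([315., 190.,  16.,  35.]), 0.78), (array([319., 149.,  10.,  40.]), 0.75)]
stand [(array([312., 209.,  29.,  30.]), 0.83)]
tape [(array([187., 222.,  20.,  14.]), 0.83), (array([312., 211.,  25.,  27.]), 0.7)]
tissue [(array([181., 326.,  46.,  38.]), 0.85)]
timer [(array([339., 189.,  20.,  17.]), 0.63)]
pen [(array([286., 253.,  26.,  43.]), 0.76)]
reader_head [(array([179., 252.,  95.,  77.]), 0.84)]
top [ 429.   73. 1274.]
reader [(array([176., 181.,  80.,  68.]), 0.64)]
tube [(array([190., 186.,  14.,  28.]), 0.58), (array([179., 180.,  84.,  64.]), 0.32)]
paddle [(array([211., 235.,  15.,  11.]), 0.7), (array([354., 169.,  18.,  14.]), 0.54), (array([303., 216.,  14.,  10.]), 0.52)]
stand [(array([299., 217.,  29.,  22.]), 0.76), (array([211., 152.,  16.,  15.]), 0.55)]
tape [(array([210., 153.,  19.,  14.]), 0.66), (array([178., 180.,  78.,  63.]), 0.43)]
tiss
[... 237 characters left out ...]
y([177., 182.,  81.,  64.]), 0.72)]
{'clock': 1.0, 'qpos': array([ 1.04122456,  0.62834887,  0.03846837,  1.51737428, -0.0269352 ,
        0.9962936 , -0.0199819 ]), 'qd': array([ 0.00012409, -0.0016035 ,  0.00046512,  0.00055036, -0.00033867,
       -0.00028614,  0.0003404 ]), 'tau': array([ 2.92705172e-04, -5.63286781e+01,  1.22590028e+00, -1.93786526e+01,
        1.10254140e-02,  1.67549813e-03, -1.31138279e-06]), 'eef_pos': array([ 290.80271423, -581.36267414,  210.3542732 ]), 'tool_rot': array([ 3.14149948e+00, -5.07761592e-06,  4.63826246e-01]), 'force': array([ 0.04408607,  0.10358351, -0.00376674]), 'torque': array([ 0.02606271, -0.03220097, -0.02751504]), 'width': 85.84773606981649}
```

View both.

```bash
python3 - <<'E'
import numpy as np,cv2
for n,c in(("scene",(110,110,380,360)),("top",(110,120,390,270))):
    im=np.load(n+".npz")["color"][:,:,::-1][c[1]:c[3],c[0]:c[2]]
    s=800/(c[2]-c[0]) if n=="top" else 600/(c[3]-c[1])
    cv2.imwrite(f"pics/{n}1.png",cv2.resize(im,None,fx=s,fy=s,interpolation=cv2.INTER_CUBIC))
E
```

```text
(no output)
```

View pics/scene1.png

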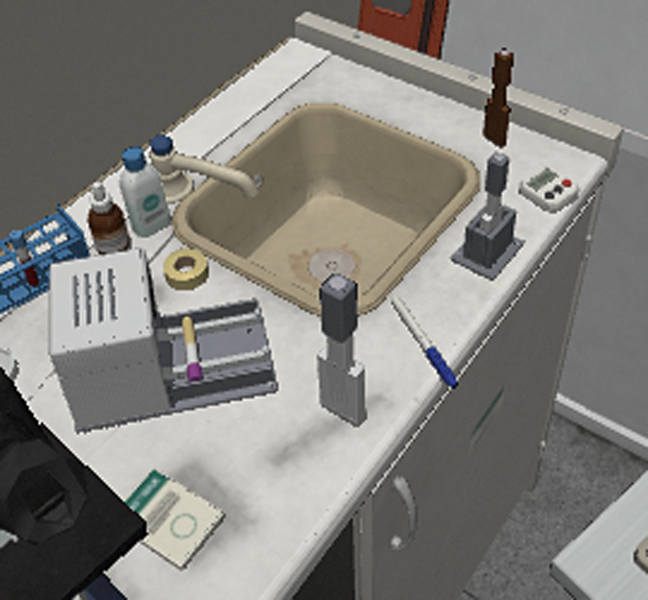

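View pics/top1.png

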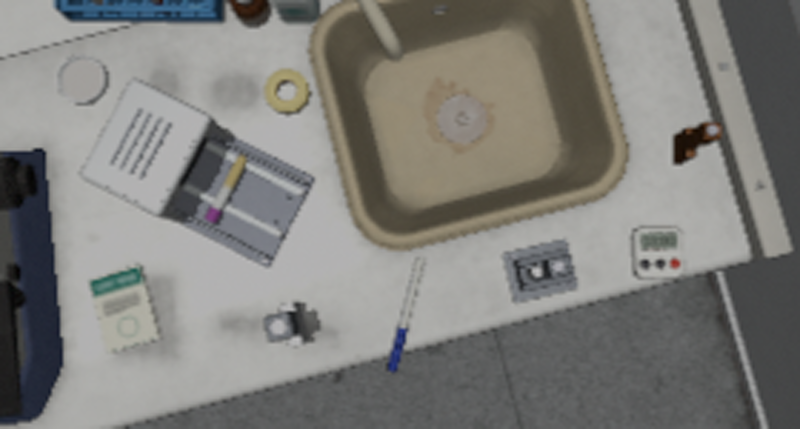

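```bash
python3 - <<'E'
from h import *
A=[]
for n in("scene","top"):
    p=dict(np.load(n+".npz"));w=cloud(p);print(n,np.round(p["camera_matrix"][0],0),np.round(p["R"],2).tolist())
    def blk(b,z0,z1,name):
        c=w[b[1]:b[3],b[0]:b[2]].reshape(-1,3);c=c[(c[:,2]>z0)&(c[:,2]<z1)]
        if len(c)<4: print(name,len(c));return
        r=cv2.minAreaRect(c[:,:2].astype(np.float32))
        print(name,len(c),"mean",np.round(c.mean(0),1),"rect",np.round(r[0],1),np.round(r[1],1),round(r[2],1))
    if n=="scene":
        blk((120,200,235,300),130,145,"headtop"); blk((290,165,340,235),3,10,"standbase");blk((290,165,340,235),54,64,"rim")
        blk((290,165,340,235),148,165,"gripTop");blk((290,165,340,235),108,150,"grip");blk((235,215,275,290),175,260,"big");blk((175,235,235,275),26,42,"tube+guides")
    else:
        blk((130,140,225,220),130,145,"headtop");blk((280,200,320,235),3,12,"standbase");blk((280,200,320,235),54,64,"rim")
        blk((280,200,320,235),148,165,"gripTop");blk((280,200,320,235),108,150,"grip");blk((190,220,230,245),120,260,"big");blk((130,140,225,220),4,12,"readerbase")
    def P(b,q):
        print(q,np.round(np.nanmedian(w[b[1]-1:b[1]+2,b[0]-1:b[0]+2].reshape(-1,3),axis=0)))
    if n=="top":
        for q,b in dict(tape=(204,152),tissue=(152,230),timer=(341,207),pen=(252,232),sink=(240,200),bigpad=(208,233),wall=(360,150)).items(): P(b,q)
E
```

```text
scene [386.   0. 254.] [[-0.64, -0.77, -0.02], [-0.51, 0.44, -0.74], [0.57, -0.46, -0.68]]
headtop 1663 mean [591.1 364.5 137.4] rect [597.  361.4] [102.4 128.1] 63.6
standbase 437 mean [ 522.8 -123.1    6. ] rect [ 514.3 -155.8] [169.5 319.8] 46.2
rim 137 mean [461.1 -81.6  58.8] rect [466.2 -87.4] [37.9 61.1] 14.6
gripTop 48 mean [464.6 -85.4 154.7] rect [466.  -88.5] [20.1 21.5] 14.7
grip 98 mean [462.9 -82.8 128.9] rect [462.1 -85. ] [25.  16.1] 52.1
big 230 mean [397.8 207.  196.8] rect [402.  203.1] [27.1 28.5] 13.5
tube+guides 367 mean [550.8 279.3  31.2] rect [546.8 271.8] [123.3 118.7] 61.3
top [366.   0. 252.] [[0.01, -1.0, -0.0], [-0.99, -0.0, -0.1], [0.1, 0.0, -0.99]]
headtop 1271 mean [596.8 362.3 138. ] rect [597.1 362.8] [103.  123.8] 63.7
standbase 251 mean [468.1 -78.9   5.8] rect [464.2 -89.5] [107.  135.3] 0.3
rim 123 mean [467.  -83.9  59.2] rect [467.4 -85.5] [37.6 61.7] 14.3
gripTop 45 mean [467.5 -85.2 155.5] rect [467.4 -85. ] [19.8 19.6] 13.2
grip 11 mean [466.8 -76.8 131.7] rect [468.5 -76.9] [ 5.6 18.6] 75.8
big 107 mean [404.  202.8 200. ] rect [403.5 205.3] [26.7 27.7] 14.3
readerbase 1392 mean [561.9 298.2   7.5] rect [588.7 338. ] [278.3 330.7] 0.3
tape [683. 243.  19.]
tissue [412. 418.   9.]
timer [ 493. -230.   18.]
pen [407.  74.   8.]
sink [516. 116.  10.]
bigpad [407. 201. 208.]
wall [ 688. -295.   36.]
```

```bash
cat >> h.py <<'E'
TH=np.radians(63.6);C,S=np.cos(TH),np.sin(TH);ORG=np.array([599.3,346.6,0])
RR=np.array([[C,-S,0],[S,C,0],[0,0,1]])
def toR(w): return (w-ORG)@RR
def toW(r): return np.asarray(r)@RR.T+ORG
def go(pos,yaw,lean=0):
    "tool-frame shift (units 30mm) and turn (units 6deg) to TCP pos, tool yaw deg, lean deg about tool y"
    s=ctrl.read_state();R0=Ro.from_euler("xyz",s["tool_rot"])
    R1=Ro.from_euler("xyz",[np.pi,0,np.radians(yaw)])*Ro.from_euler("y",lean,degrees=True)
    print("t",round(s["clock"],2),"pos",np.round(s["eef_pos"],1),"rot",np.round(np.degrees(s["tool_rot"]),1),"w",round(s["width"],1),"F",np.round(s["force"],1),
     "\n shift",np.round(R0.inv().apply(np.asarray(pos)-s["eef_pos"])/30,2),"turn",np.round(np.degrees((R0.inv()*R1).as_rotvec())/6,2))
E
cat > pre.py <<'E'
from h import *
go([467.3,-85.8,210],14.3)
E
python3 - <<'E'
from h import *
for n in("scene","top"):
    p=dict(np.load(n+".npz"));w=toR(cloud(p)).reshape(-1,3)
    m=(w[:,0]>-130)&(w[:,0]<-48)&(w[:,1]>-37)&(w[:,1]<55)&(w[:,2]>26)&(w[:,2]<40);q=w[m]
    print(n,len(q));print(np.round(q[np.argsort(q[:,1])][::3]).astype(int).tolist())
    m=(w[:,0]>-170)&(w[:,0]<-60)&(abs(w[:,1])<80)&(w[:,2]>5)&(w[:,2]<60);q=w[m];print(np.percentile(q,[1,99],axis=0).round())
E
python3 pre.py
```

```text
scene 139
[[-67, -37, 29], [-64, -32, 32], [-74, -30, 27], [-66, -27, 33], [-74, -24, 30], [-66, -22, 34], [-63, -21, 32], [-71, -18, 33], [-68, -14, 34], [-67, -14, 31], [-73, -12, 31], [-61, -10, 29], [-67, -7, 35], [-61, -6, 30], [-69, -4, 30], [-66, -2, 33], [-74, 1, 29], [-63, 2, 30], [-68, 5, 32], [-66, 7, 35], [-62, 9, 30], [-65, 11, 32], [-67, 14, 35], [-64, 16, 34], [-61, 17, 32], [-61, 19, 31], [-67, 21, 35], [-66, 23, 33], [-63, 24, 32], [-66, 27, 34], [-68, 27, 30], [-65, 29, 33], [-62, 34, 32], [-75, 36, 30], [-70, 36, 33], [-67, 38, 35], [-67, 39, 33], [-72, 41, 33], [-64, 42, 34], [-72, 44, 33], [-61, 47, 32], [-71, 48, 35], [-65, 50, 30], [-73, 51, 28], [-75, 51, 28], [-68, 51, 31], [-66, 52, 37]]
[[-152.  -43.    5.]
 [ -61.   70.   35.]]
top 99
[[-63, -36, 28], [-62, -31, 32], [-70, -28, 28], [-61, -26, 35], [-70, -23, 35], [-64, -20, 33], [-65, -17, 32], [-59, -14, 30], [-64, -13, 31], [-67, -9, 39], [-67, -7, 34], [-69, -4, 32], [-69, -1, 27], [-68, 1, 34], [-61, 4, 31], [-68, 9, 35], [-60, 12, 27], [-71, 15, 33], [-72, 18, 29], [-61, 19, 30], [-64, 22, 36], [-65, 25, 35], [-68, 28, 39], [-68, 31, 35], [-64, 33, 30], [-67, 36, 34], [-64, 37, 34], [-73, 40, 34], [-69, 42, 32], [-71, 45, 31], [-61, 47, 34], [-70, 50, 35], [-59, 51, 33]]
[[-159.  -53.    5.]
 [ -61.   70.   37.]]
t 1.0 pos [ 290.8 -581.4  210.4] rot [180.   -0.   26.6] w 85.8 F [ 0.   0.1 -0. ] 
 shift [ 1.265e+01 -1.214e+01  1.000e-02] turn [ 0.   -0.    2.05]
```

```bash
python3 -m crank '[[[0,0,0,0,0,0.5],[0,0,0,0,0,0.5]]]'; python3 pre.py
```

```text
clock: 1.17
eef_pos: [290.8, -581.4, 210.4]
tool_rot: [3.142, -0.0, 0.356]
force: [0.5, -0.2, 0.4]
width: 85.1
t 1.17 pos [ 290.8 -581.4  210.4] rot [180.   -0.   20.4] w 85.1 F [ 0.5 -0.2  0.4] 
 shift [ 11.27 -13.43   0.02] turn [ 0.   -0.    1.02]
```

```bash
python3 -m crank '[[[0,0,0,0,0,0.5],[0,0,0,0,0,0.5],[0.75,-0.95,0,0,0,0],[0.75,-0.95,0,0,0,0],[0.75,-0.95,0,0,0,0],[0.75,-0.95,0,0,0,0],[0.75,-0.95,0,0,0,0],[0.75,-0.95,0,0,0,0],[0.75,-0.95,0,0,0,0],[0.75,-0.95,0,0,0,0],[0.75,-0.95,0,0,0,0],[0.75,-0.95,0,0,0,0]]]'; python3 pre.py
```

```text
clock: 2.17
eef_pos: [441.7, -249.3, 208.2]
tool_rot: [3.131, 0.003, 0.224]
force: [1.0, -0.1, 0.2]
width: 85.4
t 2.17 pos [ 441.7 -249.3  208.2] rot [1.794e+02 1.000e-01 1.280e+01] w 85.4 F [ 1.  -0.1  0.2] 
 shift [ 2.04 -5.13 -0.12] turn [ 0.1   0.03 -0.24]
```

Stop slightly short so the wrist camera sees the stand, then refine.

```bash
python3 -m crank '[[[0.5,-0.9,0,0,0,-0.2],[0.5,-0.9,0,0,0,0],[0.5,-0.9,0,0,0,0],[0.3,-0.9,0,0,0,0],[0.2,-0.9,0,0,0,0],[0,0,0,0,0,0]]]'; python3 pre.py
python3 - <<'E'
from h import *
p=ctrl.get_image("wrist");save(p,"w1.png",s=1.2)
print(np.round(-np.asarray(p["R"]).T@p["t"]))
w=cloud(p).reshape(-1,3)
for nm,a,b in(("top",148,162),("rim",54,64)):
    q=w[(w[:,2]>a)&(w[:,2]<b)&(abs(w[:,0]-467)<60)&(abs(w[:,1]+86)<60)]
    if len(q)>10:
        r=cv2.minAreaRect(q[:,:2].astype(np.float32));print(nm,len(q),q.mean(0).round(1),np.round(r[0],1),np.round(r[1],1),round(r[2],1))
for q in("paddle","stand"): print(q,[(np.round(d["extent"]),round(d["conf"],2)) for d in ctrl.search_frame(q,p)[:3]])
E
```

```text
clock: 2.67
eef_pos: [473.5, -87.2, 207.9]
tool_rot: [3.133, -0.004, 0.26]
force: [0.1, 0.4, 0.5]
width: 85.5
t 2.67 pos [473.5 -87.2 207.9] rot [179.5  -0.3  14.9] w 85.5 F [0.1 0.4 0.5] 
 shift [-0.19 -0.1  -0.07] turn [ 0.08 -0.04  0.1 ]
[552. -65. 372.]
top 821 [469.9 -87.4 155.4] [468.6 -87.9] [20.1 19.5] 14.5
rim 1413 [472.2 -86.6  59. ] [468.3 -88.2] [38.4 61.4] 13.2
paddle [(array([261., 198.,  36.,  59.]), 0.86), (array([476.,  62.,  64.,  43.]), 0.68)]
stand [(array([259., 163.,  73.,  62.]), 0.85)]
```

View pics/w1.png

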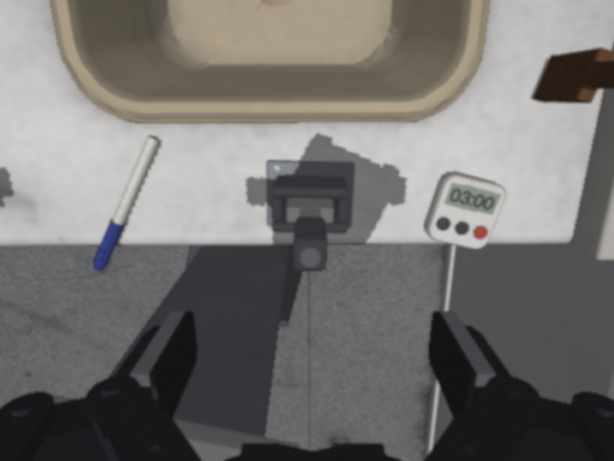

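```bash
sed -i 's/.*go(.*/go([468,-87.2,114],14.2)/' pre.py; python3 -m crank '[[[-0.18,-0.05,0,0.08,-0.04,0.1],[0,0,0.8,0,0,0],[0,0,0.8,0,0,0],[0,0,0.7,0,0,0],[0,0,0,0,0,0]]]'; python3 pre.py
```

```text
clock: 3.23
eef_pos: [468.1, -103.7, 139.2]
tool_rot: [3.133, -0.004, 0.225]
force: [-0.6, 0.3, -0.2]
width: 85.3
t 3.23 pos [ 468.1 -103.7  139.2] rot [179.5  -0.2  12.9] w 85.3 F [-0.6  0.3 -0.2] 
 shift [ 0.12 -0.54  0.84] turn [ 0.08 -0.04 -0.22]
```

```bash
python3 -m crank '[[[0.06,-0.27,0,0.08,-0.04,-0.2],[0.06,-0.27,0,0,0,0],[0,0,0,0,0,0]]]'; python3 pre.py
```

```text
clock: 3.48
eef_pos: [467.1, -89.5, 140.1]
tool_rot: [-3.141, 0.002, 0.24]
force: [-0.6, 0.2, -0.3]
width: 85.5
t 3.48 pos [467.1 -89.5 140.1] rot [-1.80e+02  1.00e-01  1.38e+01] w 85.5 F [-0.6  0.2 -0.3] 
 shift [ 0.05 -0.07  0.87] turn [-0.    0.02 -0.07]
```

```bash
python3 -m crank '[[[0.05,-0.07,0.45,0,0,-0.07],[0,0,0.42,0,0,0],[0,0,0,0,0,0],[0,0,0,0,0,0]]]'; python3 pre.py
```

```text
clock: 3.82
eef_pos: [472.0, -86.6, 118.3]
tool_rot: [3.139, -0.007, 0.249]
force: [-0.3, 0.4, 0.8]
width: 85.0
t 3.82 pos [472.  -86.6 118.3] rot [179.8  -0.4  14.3] w 85.0 F [-0.3  0.4  0.8] 
 shift [-0.13 -0.01  0.14] turn [ 0.03 -0.07  0.01]
```

```bash
python3 -m crank '[[[-0.13,-0.01,0.12,0,-0.07,0],[0,0,0,0,0,0]]]'; python3 pre.py
```

```text
clock: 3.98
eef_pos: [469.0, -87.3, 116.3]
tool_rot: [3.138, -0.002, 0.25]
force: [0.2, -0.1, 0.1]
width: 85.3
t 3.98 pos [469.  -87.3 116.3] rot [ 1.798e+02 -1.000e-01  1.430e+01] w 85.3 F [ 0.2 -0.1  0.1] 
 shift [-0.03 -0.01  0.08] turn [ 0.04 -0.02  0.02]
```

```bash
python3 -m crank '[[[0,0,0,0,0,0],[0,0,0,0,0,0],[0,0,0,0,0,0],[0,0,0,0,0,0],[0,0,0,0,0,0],[0,0,0,0,0,0],[0,0,0,0,0,0],[0,0,0,0,0,0]]]' 1; python3 pre.py
```

```text
clock: 4.65
eef_pos: [470.2, -87.6, 118.4]
tool_rot: [3.136, -0.005, 0.249]
force: [-0.5, 1.0, 1.2]
width: 18.2
t 4.65 pos [470.2 -87.6 118.4] rot [179.7  -0.3  14.3] w 18.2 F [-0.5  1.   1.2] 
 shift [-0.07 -0.03  0.14] turn [ 0.05 -0.05  0.01]
```

```bash
python3 -m crank '[[[0,0,-0.2,0,0,0],[0,0,-0.35,0,0,0],[0,0,-0.35,0,0,0],[0,0,-0.35,0,0,0],[0,0,-0.35,0,0,0],[0,0,-0.35,0,0,0],[0,0,-0.35,0,0,0],[0,0,-0.35,0,0,0],[0,0,-0.35,0,0,0],[0,0,-0.35,0,0,0],[0,0,0,0,0,0],[0,0,0,0,0,0]]]'; python3 pre.py
```

```text
clock: 5.65
eef_pos: [466.8, -87.3, 225.3]
tool_rot: [3.138, -0.001, 0.249]
force: [-0.5, -0.0, -1.2]
width: 18.3
t 5.65 pos [466.8 -87.3 225.3] rot [179.8  -0.   14.2] w 18.3 F [-0.5 -0.  -1.2] 
 shift [ 0.04 -0.01  3.71] turn [ 0.04 -0.01  0.01]
```

```bash
cat > g.py <<'E'
import sys
from h import *
# args: nose centre reader x, z, lean ; L = TCP above nose centre
x,z,a=map(float,sys.argv[1:4]);L=106.4;r=np.radians(a)
go(toW([x-L*np.sin(r),0,z+L*np.cos(r)]),63.6,a)
s=ctrl.read_state();t=Ro.from_euler("xyz",s["tool_rot"]).as_matrix()[:,2]
print(" nose now (reader)",np.round(toR(s["eef_pos"]+L*t),1),"tool z",np.round(t@RR,2),"q",np.round(s["qpos"],2))
E
python3 -m crank '[[[0.36,-0.72,0,0,0,0],[0.36,-0.72,0,0,0,0],[0.36,-0.72,0,0,0,0],[0.36,-0.72,0,0,0,0],[0.36,-0.72,0,0,0,0],[0.36,-0.72,0,0,0,0],[0.36,-0.72,0,0,0,0],[0.36,-0.72,0,0,0,0],[0.36,-0.72,0,0,0,0],[0.36,-0.72,0,0,0,0],[0.36,-0.72,0,0,0,0],[0.36,-0.72,0,0,0,0]]]'
python3 -m crank '[[[0,0,0,0,0,-0.8],[0,0,0,0,0,-0.8],[0,0,0,0,0,-0.8],[0,0,0,0,0,-0.8],[0,0,0,0,0,-0.8],[0,0,0,0,0,-0.8],[0,0,0,0,0,-0.8],[0,0,0,0,0,-0.8],[0,0,0,0,0,-0.8],[0,0,0,0,0,-0.8],[0,0,0,0,0,0]]]'; python3 g.py -115 120 40
```

```text
clock: 6.65
eef_pos: [526.0, 198.7, 214.4]
tool_rot: [3.133, 0.016, 0.234]
force: [0.2, -1.0, -0.3]
width: 18.8
clock: 7.57
eef_pos: [519.1, 206.9, 202.1]
tool_rot: [-3.119, 0.026, 1.127]
force: [-0.3, -1.2, -0.6]
width: 18.7
t 7.57 pos [519.1 206.9 202.1] rot [-178.7    1.5   64.6] w 18.7 F [-0.3 -1.2 -0.6] 
 shift [-0.76  0.31  0.03] turn [-0.26  6.92  0.08]
 nose now (reader) [-163.7   12.1   95.8] tool z [-0.03  0.02 -1.  ] q [-0.29  0.53 -0.21  1.75  0.13  0.91 -1.  ]
```

```bash
python3 -m crank '[[[-0.2,0.1,0,-0.1,0.7,0],[-0.2,0.1,0,-0.1,0.7,0],[-0.2,0.1,0,-0.06,0.7,0],[-0.16,0,0,0,0.7,0],[0,0,0,0,0.7,0],[0,0,0,0,0.7,0],[0,0,0,0,0.7,0],[0,0,0,0,0.7,0],[0,0,0,0,0.7,0],[0,0,0,0,0.6,0],[0,0,0,0,0,0],[0,0,0,0,0,0]]]'; python3 g.py -110 120 40
```

```text
clock: 8.57
eef_pos: [512.2, 184.8, 194.0]
tool_rot: [-3.119, -0.612, 1.095]
force: [0.2, 0.1, -0.3]
width: 18.5
t 8.57 pos [512.2 184.8 194. ] rot [-178.7  -35.1   62.7] w 18.5 F [ 0.2  0.1 -0.3] 
 shift [ 0.29  0.2  -0.11] turn [-0.12  0.82 -0.13]
 nose now (reader) [-122.5    7.5  107. ] tool z [ 0.57  0.01 -0.82] q [ 0.46  0.54 -0.71  2.2  -0.77  0.24  0.14]
```

```bash
python3 -m crank '[[[0.15,0.25,0,-0.1,0.1,-0.1],[0.15,0,0,0,0.1,0],[0,0,0,0,0,0]]]'; python3 g.py -100 60 38
```

```text
clock: 8.82
eef_pos: [522.2, 188.6, 198.8]
tool_rot: [-3.135, -0.631, 1.104]
force: [-0.9, 0.8, -1.1]
width: 18.8
t 8.82 pos [522.2 188.6 198.8] rot [-179.6  -36.2   63.3] w 18.8 F [-0.9  0.8 -1.1] 
 shift [-0.8  -0.03  1.68] turn [-0.03  0.31 -0.05]
 nose now (reader) [-113.1   -0.9  112.9] tool z [ 0.59  0.   -0.81] q [ 0.45  0.54 -0.71  2.19 -0.83  0.24  0.2 ]
```

```bash
python3 -m crank '[[[-0.2,0,0.42,0,0.08,0],[-0.2,0,0.42,0,0.08,0],[-0.2,0,0.42,0,0.08,0],[-0.2,0,0.42,0,0.07,0],[0,0,0,0,0,0],[0,0,0,0,0,0]]]'; python3 g.py -97 25 38;python3 - <<'E'
from h import *
p=ctrl.get_image("scene");save(p,"s2.png",(110,150,310,300),4)
p=ctrl.get_image("wrist");save(p,"w2.png",s=1.2)
E
```

```text
clock: 9.32
eef_pos: [533.8, 194.9, 160.3]
tool_rot: [-3.116, -0.646, 1.12]
force: [-0.0, -0.1, 0.3]
width: 18.7
t 9.32 pos [533.8 194.9 160.3] rot [-178.5  -37.    64.2] w 18.7 F [-0.  -0.1  0.3] 
 shift [-0.96 -0.26  1.43] turn [-0.31  0.17  0.08]
 nose now (reader) [-101.    -5.4   75.4] tool z [ 0.6   0.03 -0.8 ] q [ 0.39  0.63 -0.63  2.17 -1.1   0.23  0.53]
```

View pics/s2.png

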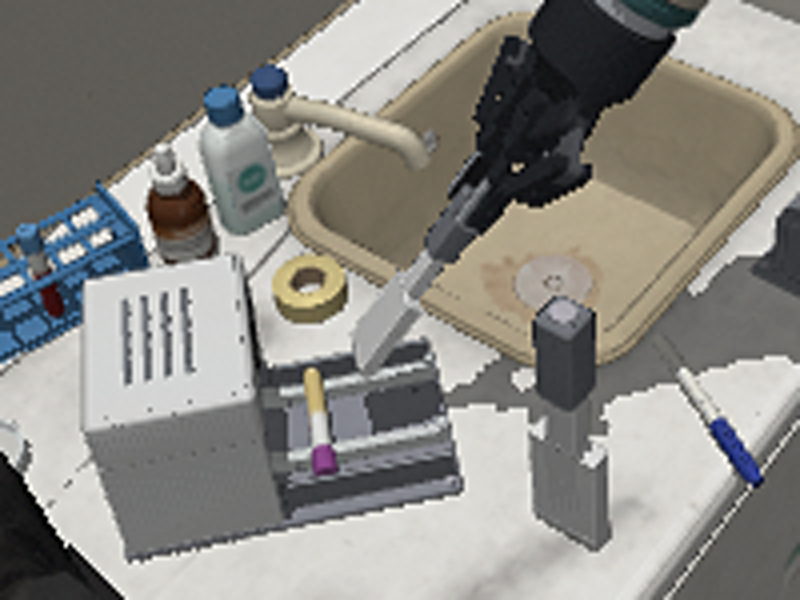

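View pics/w2.png

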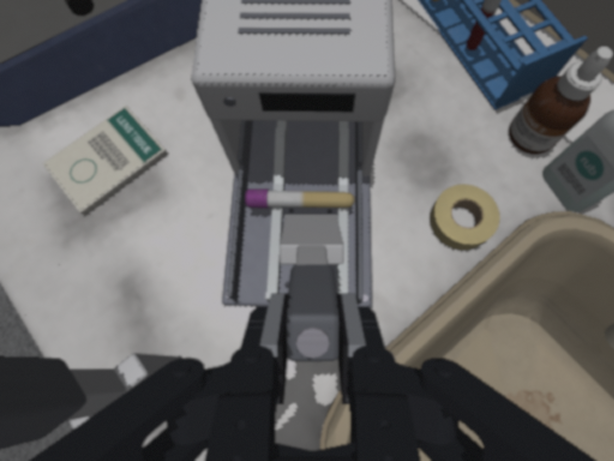

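```bash
python3 -m crank '[[[-0.22,-0.06,0.33,-0.1,0,0],[-0.22,-0.06,0.33,-0.1,0,0],[-0.22,-0.06,0.33,-0.1,0,0],[-0.15,0,0.25,0,0,0],[0,0,0,0,0,0],[0,0,0,0,0,0]]]'; python3 g.py -97 25 37
```

```text
clock: 9.92
eef_pos: [544.6, 188.4, 135.4]
tool_rot: [-3.112, -0.624, 1.124]
force: [0.1, 0.9, -1.3]
width: 18.3
t 9.92 pos [544.6 188.4 135.4] rot [-178.3  -35.7   64.4] w 18.3 F [ 0.1  0.9 -1.3] 
 shift [-0.35 -0.69  0.81] turn [-0.36  0.21  0.1 ]
 nose now (reader) [-103.9  -17.4   49.1] tool z [ 0.58  0.04 -0.81] q [ 0.35  0.67 -0.57  2.15 -1.1   0.23  0.56]
```

```bash
cat > fk.py <<'E'
from h import *
from scipy.optimize import least_squares
import itertools,os
D=[([1.04122,.62835,.03847,1.51737,-.02694,.99629,-.01998],[290.8,-581.36,210.35],[179.995,0,26.575]),
([-.29,.53,-.21,1.75,.13,.91,-1.],[519.1,206.9,202.1],[-178.7,1.5,64.6]),
([.46,.54,-.71,2.2,-.77,.24,.14],[512.2,184.8,194],[-178.7,-35.1,62.7]),
([.45,.54,-.71,2.19,-.83,.24,.2],[522.2,188.6,198.8],[-179.6,-36.2,63.3]),
([.39,.63,-.63,2.17,-1.1,.23,.53],[533.8,194.9,160.3],[-178.5,-37,64.2]),
([.35,.67,-.57,2.15,-1.1,.23,.56],[544.6,188.4,135.4],[-178.3,-35.7,64.4])]
def fk(q,P,s):
    d1,d3,d5,d7,a2,a3,a4,a6,o1,o7=P
    R=Ro.from_euler("z",s[0]*q[0]+o1);p=np.array([0,0,d1])
    def T(v):
        nonlocal p;p=p+R.apply(v)
    T([a2,0,0]);R=R*Ro.from_euler("y",q[1]);T([0,0,d3]);R=R*Ro.from_euler("z",s[1]*q[2]);T([a3,0,0])
    R=R*Ro.from_euler("y",q[3]);T([a4,0,d5]);R=R*Ro.from_euler("z",s[2]*q[4]);R=R*Ro.from_euler("y",q[5]);T([a6,0,d7])
    return p,R*Ro.from_euler("z",s[3]*q[6]+o7)
def res(P,s,D=D):
    e=[]
    for q,x,r in D:
        p,R=fk(q,P,s);e+=[*(p-x),*(300*(Ro.from_euler("xyz",r,degrees=True).inv()*R).as_rotvec())]
    return np.array(e)
if __name__=="__main__":
    out=[]
    for s in itertools.product((1,-1),repeat=4):
      for o7 in(0,np.pi/2,np.pi,-np.pi/2):
        r=least_squares(res,[300,400,400,250,0,0,0,0,0,o7],args=(s,));out.append((r.cost,s,r.x))
    out.sort(key=lambda a:a[0])
    for c,s,x in out[:3]: print(round(c,1),s,np.round(x,2))
    np.savez("fk.npz",P=out[0][2],s=out[0][1]);print(np.round(res(out[0][2],out[0][1]).reshape(-1,6),1))
E
python3 fk.py; python3 g.py -97 25 37
```

```text
161.4 (-1, -1, -1, -1) [ 3.3812e+02  5.5536e+02  3.9736e+02  3.6985e+02  7.5300e+00 -2.2040e+01
  3.9800e+00 -3.5000e+00 -4.0000e-02  1.5400e+00]
161.4 (-1, -1, -1, -1) [ 3.3812e+02  5.5536e+02  3.9736e+02  3.6985e+02  7.5300e+00 -2.2040e+01
  3.9800e+00 -3.5000e+00 -4.0000e-02  1.5400e+00]
161.4 (-1, -1, -1, -1) [ 3.3811e+02  5.5536e+02  3.9736e+02  3.6985e+02  7.5300e+00 -2.2040e+01
  3.9800e+00 -3.5000e+00 -4.0000e-02  1.5400e+00]
[[ 3.8  0.9  0.9 -0.   0.   1.6]
 [-3.8  5.  -1.1  0.5  0.5  1.8]
 [ 0.2 -2.6 -2.3 -6.8 -1.1  0. ]
 [-2.   1.8 -1.2 -5.5 -1.  -0.9]
 [ 3.7  0.5  2.2 -8.6  0.7 -0.9]
 [-0.8 -0.7  1.6 -7.5 -1.  -1.5]]
t 9.92 pos [544.6 188.4 135.4] rot [-178.3  -35.7   64.4] w 18.3 F [ 0.1  0.9 -1.3] 
 shift [-0.35 -0.69  0.81] turn [-0.36  0.21  0.1 ]
 nose now (reader) [-103.9  -17.4   49.1] tool z [ 0.58  0.04 -0.81] q [ 0.35  0.67 -0.57  2.15 -1.1   0.23  0.56]
```

```bash
cat > ik.py <<'E'
from fk import *
f=np.load("fk.npz");P,s=f["P"],f["s"]
lo=np.array([-3.06,-.37,-1.25,.18,-1.1,.23,-2.94])+.02;hi=np.array([3.06,2.12,1.32,2.47,4.24,1.98,2.94])-.02
def target(x,z,a,L=106.4,y=0,yaw=63.6):
    r=np.radians(a);return toW([x-L*np.sin(r),y,z+L*np.cos(r)]),Ro.from_euler("xyz",[np.pi,0,np.radians(yaw)])*Ro.from_euler("y",a,degrees=True)
def ik(p,R,q0,reg=None,w=0):
    def e(q):
        pp,RR_=fk(q,P,s);v=[*(pp-p),*(300*(R.inv()*RR_).as_rotvec())]
        if reg is not None:v+=list(w*(q-reg))
        return np.array(v)
    r=least_squares(e,np.clip(q0,lo+1e-3,hi-1e-3),bounds=(lo,hi));return r.x,np.abs(e(r.x)[:6]).max()
if __name__=="__main__":
    rng=np.random.default_rng(0)
    for a in(32,37,42,46):
      for x,z in((-97,25),(-62,25),(-10,34)):
        p,R=target(x,z,a);sol=[]
        for k in range(30):
            q,e=ik(p,R,rng.uniform(lo,hi))
            if e<1: sol.append(np.round(q,2))
        sol.sort(key=lambda q:q[2]);print(a,x,len(sol))
        for q in sol[::max(1,len(sol)//5)]: print("  ",q)
E
python3 ik.py
```

```text
32 -97 9
   [ 0.59  1.01 -1.23  2.17  1.49  0.48 -2.03]
   [ 0.59  0.99 -1.21  2.17  1.49  0.45 -2.03]
   [ 0.58  0.99 -1.2   2.17  1.48  0.44 -2.02]
   [ 0.52  0.88 -1.04  2.17  1.4   0.28 -1.97]
   [ 0.52  0.88 -1.03  2.17  1.4   0.27 -1.96]
   [ 0.52  0.88 -1.03  2.17  1.4   0.27 -1.96]
   [ 0.52  0.88 -1.03  2.17  1.4   0.27 -1.96]
   [ 0.51  0.87 -1.02  2.17  1.39  0.26 -1.95]
   [ 0.51  0.87 -1.01  2.17  1.38  0.25 -1.95]
32 -62 4
   [ 0.44  0.89 -1.01  2.12  1.39  0.28 -2.  ]
   [ 0.43  0.87 -0.99  2.12  1.38  0.26 -1.99]
   [ 0.43  0.87 -0.99  2.12  1.37  0.25 -1.98]
   [ 0.43  0.87 -0.98  2.12  1.37  0.25 -1.98]
32 -10 8
   [ 0.42  1.02 -1.22  2.04  1.45  0.52 -2.07]
   [ 0.42  1.02 -1.22  2.04  1.45  0.53 -2.07]
   [ 0.42  1.02 -1.22  2.04  1.45  0.53 -2.07]
   [ 0.42  1.02 -1.22  2.04  1.45  0.53 -2.07]
   [ 0.32  0.86 -0.95  2.04  1.25  0.27 -1.92]
   [ 0.32  0.86 -0.95  2.04  1.24  0.26 -1.91]
   [ 0.31  0.85 -0.94  2.04  1.22  0.25 -1.9 ]
   [ 0.31  0.85 -0.94  2.04  1.22  0.25 -1.9 ]
37 -97 5
   [ 0.66  1.07 -1.23  2.22  1.7   0.41 -2.15]
   [ 0.62  0.99 -1.12  2.22  1
[... 2119 characters left out ...]
2.28  2.34  0.25 -2.63]
   [ 0.45  0.85 -0.57  2.29  4.22  0.38  1.7 ]
46 -62 11
   [ 0.7   1.22 -1.23  2.25  2.14  0.39 -2.44]
   [ 0.7   1.21 -1.23  2.25  2.14  0.39 -2.44]
   [ 0.67  1.15 -1.14  2.25  2.31  0.3  -2.63]
   [ 0.65  1.11 -1.09  2.25  2.46  0.26 -2.8 ]
   [ 0.31  0.82 -0.48  2.25  4.22  0.44  1.62]
   [ 0.3   0.82 -0.47  2.25  4.22  0.45  1.61]
46 -10 7
   [ 0.59  1.19 -1.23  2.19  2.13  0.4  -2.51]
   [ 0.56  1.13 -1.14  2.19  2.27  0.32 -2.68]
   [ 0.53  1.08 -1.08  2.19  2.43  0.26 -2.85]
   [ 0.31  0.86 -0.65  2.19  3.97  0.3   1.79]
   [ 0.17  0.8  -0.42  2.19  4.21  0.45  1.51]
   [ 0.16  0.79 -0.41  2.19  4.22  0.46  1.49]
   [ 0.16  0.8  -0.41  2.19  4.22  0.45  1.5 ]
```

```bash
python3 -m crank '[[[0.4,0.3,-0.55,0,0,0],[0.4,0.3,-0.55,0,-0.5,0],[0.4,0,-0.55,0,-0.7,0],[0.3,0,-0.55,0,-0.7,0],[0,0,0,0,-0.7,0],[0,0,0,0,-0.7,0],[0,0,0,0,-0.7,0],[0,0,0,0,-0.7,0],[0,0,0,0,-0.7,0],[0,0,0,0,-0.7,0],[0,0,0,0,0,0]]]'; cat > a.py <<'E'
import sys
from h import *
v=list(map(float,sys.argv[1:]));go(v[:3],v[3],v[4] if len(v)>4 else 0);print(" q",np.round(ctrl.read_state()["qpos"],2))
E
python3 a.py 526 200 225 63.6
python3 - <<'E'
from ik import *
q=np.array([-.29,.53,-.21,1.75,.13,.91,-1.])
def tgt(x,z,a,rel=25):
    r=np.radians(a);G=np.array([x-119*np.sin(r),0,z+119*np.cos(r)]);b=np.radians(a-rel)
    return toW(G+19*np.array([np.sin(b),0,-np.cos(b)])),Ro.from_euler("xyz",[np.pi,0,TH])*Ro.from_euler("y",a-rel,degrees=True)
for rel in(20,28):
  for x,z,a in((-97,80,0),(-97,80,20),(-97,80,38),(-97,25,38),(-60,25,38),(-10,34,38),(-10,34,42)):
    p,R=tgt(x,z,a,rel);n,e=ik(p,R,q,q,2);print(rel,x,z,a,np.round(p),np.round(n,2),round(e,1))
p,R=np.array([468,-87,112]),Ro.from_euler("xyz",[np.pi,0,np.radians(14.2)])*Ro.from_euler("y",-25,degrees=True)
print(np.round(ik(p,R,q,q,2)[0],2))
E
```

```text
clock: 10.83
eef_pos: [560.8, 177.7, 217.2]
tool_rot: [-3.111, 0.041, 1.133]
force: [0.8, 0.6, -1.2]
width: 18.6
t 10.83 pos [560.8 177.7 217.2] rot [-178.2    2.4   64.9] w 18.6 F [ 0.8  0.6 -1.2] 
 shift [ 0.17 -1.37 -0.23] turn [-0.29  0.4   0.21]
 q [-0.54  0.57  0.29  1.64 -0.17  1.   -0.63]
20 -97 80 0 [553. 254. 181.] [-0.53  0.77 -0.1   1.38  0.25  1.3  -1.17] 0.0
20 -97 80 20 [538. 223. 173.] [-0.31  0.58 -0.2   1.75  0.14  0.83 -1.02] 0.0
20 -97 80 38 [526. 199. 156.] [ 0.08  0.55 -0.47  2.02  0.01  0.41 -0.77] 0.0
20 -97 25 38 [526. 199. 101.] [ 0.06  0.65 -0.45  2.07  0.1   0.27 -0.83] 0.0
20 -60 25 38 [543. 232. 101.] [-0.02  0.66 -0.42  2.01  0.09  0.3  -0.87] 0.0
20 -10 34 38 [565. 277. 110.] [-0.12  0.68 -0.38  1.91  0.07  0.36 -0.91] 0.0
20 -10 34 42 [563. 273. 105.] [-0.03  0.69 -0.47  1.97  0.08  0.25 -0.89] 0.0
28 -97 80 0 [552. 252. 182.] [-0.58  0.85 -0.07  1.27  0.28  1.46 -1.18] 0.0
28 -97 80 20 [537. 221. 173.] [-0.39  0.63 -0.15  1.65  0.2   0.99 -1.09] 0.0
28 -97 80 38 [525. 197. 155.] [-0.11  0.54 -0.31  1.94  0.06  0.56 -0.86] 0.0
28 -97 25 38 [525. 197. 100.] [-0.12  0.63 -0.29  1.98  0.11  0.43 -0.9 ] 0.0
28 -60 25 38 [542. 230. 100.] [-0.18  0.65 -0.27  1.92  0.1   0.46 -0.94] 0.0
28 -10 34 38 [564. 275. 109.] [-0.26  0.68 -0.26  1.81  0.1   0.53 -0.99] 0.0
28 -10 34 42 [561. 270. 104.] [-0.19  0.68 -0.31  1.88  0.08  0.43 -0.94] 0.0
[-0.03  0.75  0.12  1.71  0.08  1.1  -1.3 ]
```

```bash
python3 -m crank '[[[0,0,0,-0.29,0.4,0.8],[0,0,0,0,0,0.8],[0,0,0,0,0,0.8],[0,0,0,0,0,0.8],[0,0,0,0,0,0.8],[0,0,0,0,0,0.8],[0,0,0,0,0,0.8],[0,0,0,0,0,0.8],[0,0,0,0,0,0.8],[0,0,0,0,0,0.8],[0,0,0,0,0,0.4],[0,0,0,0,0,0]]]'; python3 a.py 470 -87.5 225 14.3
```

```text
clock: 11.83
eef_pos: [551.7, 172.7, 212.7]
tool_rot: [-3.121, 0.002, 0.202]
force: [-0.1, 0.6, -0.9]
width: 18.6
t 11.83 pos [551.7 172.7 212.7] rot [-1.788e+02  1.000e-01  1.160e+01] w 18.6 F [-0.1  0.6 -0.9] 
 shift [-4.41  7.94 -0.57] turn [-0.2   0.01 -0.45]
 q [-0.68  0.57  0.53  1.73 -0.37  0.94 -1.35]
```

```bash
python3 -m crank '[[[-0.4,0.72,-0.05,-0.2,0,-0.45],[-0.4,0.75,-0.05,0,0,0],[-0.4,0.75,-0.05,0,0,0],[-0.4,0.75,-0.05,0,0,0],[-0.4,0.75,-0.05,0,0,0],[-0.4,0.75,-0.05,0,0,0],[-0.4,0.75,-0.05,0,0,0],[-0.4,0.75,-0.05,0,0,0],[-0.4,0.7,-0.05,0,0,0],[-0.4,0.6,-0.1,0,0,0],[-0.2,0.3,0,0,0,0],[0,0,0,0,0,0]]]'; python3 -m crank '[[[0,0,0,0,0,0],[0,0,0,0,0,0]]]';  python3 a.py 470 -87.5 225 14.3
```

```text
clock: 12.83
eef_pos: [476.0, -92.1, 225.5]
tool_rot: [-3.128, -0.005, 0.264]
force: [-0.6, -0.0, 0.3]
width: 18.4
clock: 13.0
eef_pos: [475.2, -92.3, 225.5]
tool_rot: [-3.126, -0.006, 0.263]
force: [-0.2, 0.1, -0.5]
width: 18.3
t 13.0 pos [475.2 -92.3 225.5] rot [-179.1   -0.4   15.1] w 18.3 F [-0.2  0.1 -0.5] 
 shift [-0.12 -0.2   0.02] turn [-0.15 -0.06  0.13]
 q [-0.25  0.42  0.55  1.96 -0.31  0.85 -0.83]
```

```bash
python3 -m crank '[[[-0.12,-0.2,0.3,-0.15,-0.06,0.13],[0,0,0.4,0,0,0],[0,0,0.4,0,0,0],[0,0,0,0,0,0],[0,0,0,0,0,0]]]';  python3 a.py 470 -87.5 185 14.3
```

```text
clock: 13.42
eef_pos: [472.0, -80.9, 191.5]
tool_rot: [-3.139, -0.003, 0.259]
force: [-0.4, -0.9, 0.1]
width: 18.5
t 13.42 pos [472.  -80.9 191.5] rot [-179.9   -0.2   14.9] w 18.5 F [-0.4 -0.9  0.1] 
 shift [-0.12  0.2   0.21] turn [-0.02 -0.03  0.09]
 q [-0.26  0.46  0.53  2.01 -0.34  0.75 -0.84]
```

```bash
python3 - <<'E'
from h import *
p=ctrl.get_image("scene");save(p,"s3.png",(270,140,360,230),6)
w=cloud(p).reshape(-1,3);q=w[(abs(w[:,0]-468)<45)&(abs(w[:,1]+87)<45)&(w[:,2]>78)&(w[:,2]<125)];print(len(q),np.percentile(q,[3,50,97],axis=0).round(1))
E
```

```text
98 [[459.1 -95.6  83.8]
 [463.6 -69.1 103.5]
 [469.6 -63.3 124. ]]
```

```bash
python3 -m crank '[[[-0.1,0.2,0,0,-0.03,0.09],[0,0,0.1,0,0,0],[0,0,0,0,0,0]]]';  python3 a.py 470 -87.5 185 14.3
```

```text
clock: 13.72
eef_pos: [471.8, -87.0, 189.4]
tool_rot: [-3.14, -0.002, 0.252]
force: [-0.3, 0.2, -0.5]
width: 18.6
t 13.72 pos [471.8 -87.  189.4] rot [-1.799e+02 -1.000e-01  1.440e+01] w 18.6 F [-0.3  0.2 -0.5] 
 shift [-0.06  0.    0.15] turn [-0.02 -0.02  0.02]
 q [-0.25  0.46  0.53  2.01 -0.34  0.75 -0.83]
```

```bash
python3 -m crank '[[[-0.06,0,0.2,0,0,0],[0,0,0.2,0,0,0],[0,0,0.2,0,0,0],[0,0,0.2,0,0,0],[0,0,0.2,0,0,0]]]';  python3 a.py 470 -87.5 125 14.3
```

```text
clock: 14.13
eef_pos: [471.2, -88.2, 158.3]
tool_rot: [-3.141, -0.005, 0.251]
force: [-0.5, 0.7, 0.1]
width: 18.3
t 14.13 pos [471.2 -88.2 158.3] rot [-180.    -0.3   14.4] w 18.3 F [-0.5  0.7  0.1] 
 shift [-0.04 -0.03  1.11] turn [-0.01 -0.05  0.01]
 q [-0.21  0.51  0.49  2.05 -0.39  0.67 -0.79]
```

```bash
python3 -m crank '[[[-0.03,0,0.25,0,-0.03,0],[0,0,0.25,0,0,0],[0,0,0.25,0,0,0],[0,0,0.25,0,0,0],[0,0,0.2,0,0,0],[0,0,0,0,0,0],[0,0,0,0,0,0]]]';  python3 a.py 470 -87.5 119.5 14.3
```

```text
clock: 14.72
eef_pos: [470.9, -88.4, 118.0]
tool_rot: [-3.14, -0.002, 0.25]
force: [-2.3, 0.1, 5.4]
width: 18.2
t 14.72 pos [470.9 -88.4 118. ] rot [-1.799e+02 -1.000e-01  1.430e+01] w 18.2 F [-2.3  0.1  5.4] 
 shift [-0.02 -0.04 -0.05] turn [-0.02 -0.02  0.01]
 q [-0.17  0.57  0.44  2.08 -0.44  0.57 -0.74]
```

```bash
python3 -m crank '[[[0,0,0,0,0,0],[0,0,0,0,0,0],[0,0,0,0,0,0],[0,0,0,0,0,0],[0,0,0,0,0,0],[0,0,0,0,0,0],[-0.05,0,0,0,-0.8,0],[-0.05,0,0,0,-0.8,0],[-0.05,0,0,0,-0.8,0],[-0.05,0,0,0,-0.8,0],[-0.05,0,0,0,-0.8,0],[-0.05,0,0,0,-0.8,0]]]' -1;  python3 -m crank '[[[0,0,0,0,0,0]]]'; python3 a.py 459.8 -90 116.5 14.3 -30
```

```text
clock: 15.72
eef_pos: [458.3, -92.6, 122.3]
tool_rot: [3.142, 0.52, 0.242]
force: [0.7, 0.8, -0.3]
width: 85.3
clock: 15.8
eef_pos: [460.4, -91.0, 119.7]
tool_rot: [-3.141, 0.523, 0.247]
force: [0.6, 1.3, -2.0]
width: 85.6
t 15.8 pos [460.4 -91.  119.7] rot [-180.    30.    14.2] w 85.6 F [ 0.6  1.3 -2. ] 
 shift [ 0.04 -0.04  0.1 ] turn [-0.01 -0.   -0.02]
 q [-0.3   0.86  0.58  1.67 -0.22  1.21 -0.98]
```

```bash
python3 -m crank '[[[0.04,-0.03,0.1,0,0,0],[0,0,0,0,0,0],[0,0,0,0,0,0]]]'; python3 -m crank '[[[0,0,0,0,0,0],[0,0,0,0,0,0],[0,0,0,0,0,0],[0,0,0,0,0,0],[0,0,0,0,0,0],[0,0,0,0,0,0],[0,0,0,0,0,0],[0,0,0,0,0,0]]]' 1; python3 a.py 459.8 -90 116.5 14.3 -30
```

```text
clock: 16.05
eef_pos: [458.9, -90.3, 115.3]
tool_rot: [-3.141, 0.521, 0.247]
force: [0.0, -0.5, -0.4]
width: 85.2
clock: 16.72
eef_pos: [457.1, -91.5, 118.5]
tool_rot: [-3.14, 0.515, 0.242]
force: [-0.2, 0.4, -0.2]
width: 18.7
t 16.72 pos [457.1 -91.5 118.5] rot [-179.9   29.5   13.9] w 18.7 F [-0.2  0.4 -0.2] 
 shift [ 0.12 -0.03  0.01] turn [-0.05 -0.08 -0.06]
 q [-0.3   0.86  0.58  1.68 -0.23  1.19 -0.98]
```

```bash
cat > pad.py <<'E'
import sys,os
from h import *
s=ctrl.read_state();R0=Ro.from_euler("xyz",s["tool_rot"])
if sys.argv[1]=="save":
    np.savez("grasp.npz",n=R0.inv().apply(np.array([468,-87.5,12.])-s["eef_pos"]),R=(R0.inv()*Ro.from_euler("z",14.3,degrees=True)).as_matrix())
g=np.load("grasp.npz");Rg=Ro.from_matrix(g["R"])
def pose():
    Rp=R0*Rg;N=s["eef_pos"]+R0.apply(g["n"]);return N,Rp
def goto(N,yaw,lean):
    # lean: top tilts to paddle -x
    Rp=Ro.from_euler("z",yaw,degrees=True)*Ro.from_euler("y",-lean,degrees=True);R1=Rp*Rg.inv()
    T=np.asarray(N)-R1.apply(g["n"])
    print(" shift",np.round(R0.inv().apply(T-s["eef_pos"])/30,2),"turn",np.round(np.degrees((R0.inv()*R1).as_rotvec())/6,2),"TCP goal",np.round(T))
N,Rp=pose();z=Rp.as_matrix()[:,2]
print("t",round(s["clock"],2),"w",round(s["width"],1),"F",np.round(s["force"],1),"noseW",np.round(N,1),"noseR",np.round(toR(N),1),"axisR",np.round(z@RR,2),"yaw",round(np.degrees(np.arctan2(Rp.as_matrix()[1,0],Rp.as_matrix()[0,0])),1),"q",np.round(s["qpos"],2))
if sys.argv[1]=="r": v=list(map(float,sys.argv[2:]));goto(toW(v[:3]),63.6,v[3])
if sys.argv[1]=="w": v=list(map(float,sys.argv[2:]));goto(v[:3],14.3,0)
E
python3 pad.py save; python3 -m crank '[[[-0.1,0,-0.17,0,0,0],[-0.19,0,-0.32,0,0,0],[-0.19,0,-0.32,0,0,0],[-0.19,0,-0.32,0,0,0],[-0.19,0,-0.32,0,0,0],[-0.19,0,-0.32,0,0,0],[-0.19,0,-0.32,0,0,0],[-0.19,0,-0.32,0,0,0],[-0.19,0,-0.32,0,0,0],[-0.19,0,-0.32,0,0,0],[0,0,0,0,0,0],[0,0,0,0,0,0]]]'; python3 pad.py r -100 0 120 0
```

```text
t 16.72 w 18.7 F [-0.2  0.4 -0.2] noseW [468.  -87.5  12. ] noseR [-447.2  -75.4   12. ] axisR [-0.  0.  1.] yaw 14.3 q [-0.3   0.86  0.58  1.68 -0.23  1.19 -0.98]
clock: 17.72
eef_pos: [455.5, -92.6, 238.4]
tool_rot: [3.141, 0.511, 0.241]
force: [-0.6, 0.2, -1.4]
width: 18.9
t 17.72 w 18.9 F [-0.6  0.2 -1.4] noseW [466.9 -88.7 132. ] noseR [-448.8  -74.9  132. ] axisR [-0.  0.  1.] yaw 14.3 q [-0.33  0.7   0.64  1.6  -0.15  1.41 -0.99]
 shift [  5.24 -10.21  -2.48] turn [-4.02 -0.04 -7.17] TCP goal [551. 246. 226.]
```

```bash
python3 -m crank '[[[0.34,-0.72,-0.2,0,0,0],[0.34,-0.72,-0.2,0,0,0],[0.34,-0.72,-0.2,0,0,0],[0.34,-0.72,-0.2,0,0,0],[0.34,-0.72,-0.2,0,0,0],[0.34,-0.72,-0.2,0,0,0],[0.34,-0.72,-0.2,0,0,0],[0.34,-0.72,-0.2,0,0,0],[0.34,-0.72,-0.2,0,0,0],[0.34,-0.72,-0.2,0,0,0],[0.34,-0.72,-0.2,0,0,0],[0.34,-0.72,-0.2,0,0,0]]]'
python3 -m crank '[[[0,0,0,-0.4,0,-0.72],[0,0,0,-0.4,0,-0.72],[0,0,0,-0.4,0,-0.72],[0,0,0,-0.4,0,-0.72],[0,0,0,-0.4,0,-0.72],[0,0,0,-0.4,0,-0.72],[0,0,0,-0.4,0,-0.72],[0,0,0,-0.4,0,-0.72],[0,0,0,-0.4,0,-0.72],[0,0,0,-0.4,0,-0.72],[0,0,0,0,0,0]]]'; python3 pad.py r -105 0 80 40
```

```text
clock: 18.72
eef_pos: [531.2, 198.0, 234.5]
tool_rot: [3.135, 0.525, 0.225]
force: [0.4, 0.3, 0.5]
width: 18.8
clock: 19.63
eef_pos: [527.8, 205.7, 221.2]
tool_rot: [-3.111, 0.534, 1.159]
force: [0.1, 0.9, -0.7]
width: 18.6
t 19.63 w 18.6 F [ 0.1  0.9 -0.7] noseW [528.1 215.9 114.5] noseR [-148.7    5.7  114.5] axisR [ 0.02 -0.02  1.  ] yaw 66.0 q [-0.8   0.81  0.42  1.35  0.02  1.47 -0.86]
 shift [0.44 0.12 2.33] turn [-0.13  6.86  0.41] TCP goal [519. 183. 154.]
```

```bash
python3 -m crank '[[[0,0,0,-0.1,0.68,0.2],[0,0,0,0,0.68,0.2],[0,0,0,0,0.68,0],[0,0,0,0,0.68,0],[0,0,0,0,0.68,0],[0,0,0,0,0.68,0],[0,0,0,0,0.68,0],[0,0,0,0,0.68,0],[0,0,0,0,0.68,0],[0,0,0,0,0.68,0],[0,0,0,0,0,0],[0,0,0,0,0,0]]]'; python3 pad.py r -105 0 70 40
```

```text
clock: 20.63
eef_pos: [526.4, 199.9, 213.5]
tool_rot: [-3.134, -0.193, 1.071]
force: [0.9, 0.9, -1.7]
width: 18.8
t 20.63 w 18.8 F [ 0.9  0.9 -1.7] noseW [562.3 269.2 140.1] noseR [-85.8  -1.2 140.1] axisR [-0.65  0.02  0.76] yaw 61.7 q [-0.48  0.45  0.22  1.9  -0.37  0.7  -0.51]
 shift [-1.05  0.08  2.15] turn [ 0.05 -0.1  -0.31] TCP goal [519. 183. 144.]
```

```bash
python3 -m crank '[[[-0.3,0,0.2,0.05,-0.1,-0.3],[-0.25,0.03,0.45,0,0,0],[-0.2,0.03,0.45,0,0,0],[-0.2,0,0.45,0,0,0],[-0.1,0,0.45,0,0,0],[0,0,0,0,0,0],[0,0,0,0,0,0]]]'; python3 pad.py r -97 0 25 40
```

```text
clock: 21.22
eef_pos: [522.7, 185.2, 145.2]
tool_rot: [-3.132, -0.174, 1.103]
force: [0.1, -0.0, -0.0]
width: 18.5
t 21.22 w 18.5 F [ 0.1 -0.  -0. ] noseW [555.6 254.4  70.4] noseR [-102.    -1.8   70.4] axisR [-0.64 -0.    0.77] yaw 63.4 q [-0.42  0.54  0.16  1.97 -0.42  0.56 -0.4 ]
 shift [-0.12 -0.05  1.54] turn [-0.03  0.08 -0.01] TCP goal [523. 190.  99.]
```

```bash
cat > look.py <<'E'
import sys
from h import *
p=ctrl.get_image("wrist");save(p,sys.argv[1],s=1.2)
w=toR(cloud(p).reshape(-1,3)).reshape(384,512,3)
print("tube",[(np.round(d["extent"]),round(d["conf"],2)) for d in ctrl.search_frame("tube",p)[:2]])
q=w.reshape(-1,3);t=q[(abs(q[:,1])<50)&(q[:,0]>-115)&(q[:,0]<-40)&(q[:,2]>29)&(q[:,2]<38)];print("tubepts",len(t),np.round(np.median(t,0),1) if len(t) else "")
# blade/nose: lowest row of blade along the middle
c=w[:,235:290].reshape(-1,3)
for y in(0,):
    k=q[(abs(q[:,1])<30)&(q[:,0]>-180)&(q[:,0]<-30)&(q[:,2]>24)&(q[:,2]<120)]
    for z in range(24,120,12):
        m=k[(k[:,2]>=z)&(k[:,2]<z+12)]
        if len(m)>5: print(z,len(m),"x",np.percentile(m[:,0],[5,50,95]).round(),"y",np.percentile(m[:,1],[3,97]).round())
# world points at rails
E
python3 look.py w3.png
```

```text
tube [(array([248.,  68., 111.,  19.]), 0.94)]
tubepts 2209 [-67.3  -3.5  32.1]
24 1350 x [-73. -67. -61.] y [-29.  29.]
60 55 x [-96. -95. -95.] y [-19.  14.]
72 578 x [-104. -100.  -96.] y [-20.  14.]
84 753 x [-114. -110. -105.] y [-20.  14.]
96 846 x [-123. -119. -115.] y [-20.  14.]
108 1345 x [-142. -131. -125.] y [-20.  14.]
```

View pics/w3.png

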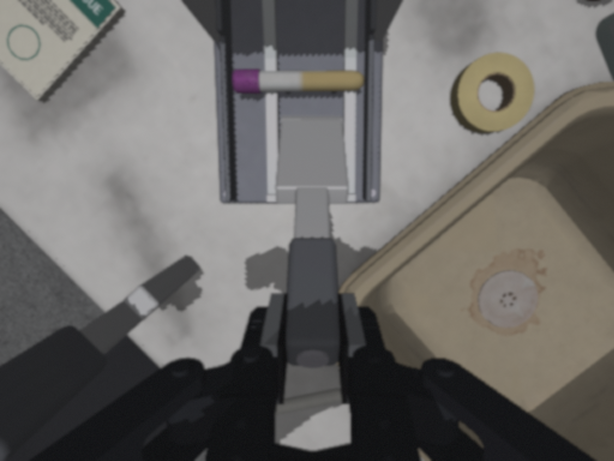

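```bash
python3 -m crank '[[[-0.05,-0.05,0.4,0,0.08,0],[-0.05,0,0.4,0,0,0],[-0.02,0,0.35,0,0,0],[0,0,0.2,0,0,0],[0,0,0,0,0,0],[0,0,0,0,0,0]]]'; python3 pad.py r -95 0 25 40
```

```text
clock: 21.82
eef_pos: [527.7, 193.1, 108.2]
tool_rot: [-3.139, -0.19, 1.106]
force: [0.5, -0.7, -1.4]
width: 18.3
t 21.82 w 18.3 F [ 0.5 -0.7 -1.4] noseW [561.3 263.2  34.6] noseR [-91.6  -3.1  34.6] axisR [-0.65  0.    0.76] yaw 63.9 q [-0.38  0.6   0.11  2.   -0.47  0.46 -0.35]
 shift [-0.15 -0.1   0.28] turn [ 0.03 -0.06  0.03] TCP goal [524. 192.  99.]
```

```bash
python3 -m crank '[[[-0.08,-0.05,0.14,0.03,-0.06,0.03],[-0.07,-0.05,0.14,0,0,0],[0,0,0,0,0,0],[0,0,0,0,0,0]]]'; python3 pad.py r -85 0 25 40
```

```text
clock: 22.15
eef_pos: [524.4, 192.1, 99.8]
tool_rot: [-3.137, -0.185, 1.103]
force: [1.0, 0.4, -1.6]
width: 18.4
t 22.15 w 18.4 F [ 1.   0.4 -1.6] noseW [557.9 261.9  25.8] noseR [-94.3  -0.6  25.8] axisR [-0.64  0.    0.77] yaw 63.6 q [-0.38  0.61  0.1   2.01 -0.47  0.44 -0.35]
 shift [ 0.3  -0.02  0.08] turn [ 0.02 -0.01 -0.  ] TCP goal [528. 201.  99.]
```

```bash
python3 -m crank '[[[0.1,0,0.02,0,0,0],[0.1,0,0.02,0,0,0],[0.1,0,0.02,0,0,0],[0.1,0,0.02,0,0,0],[0.1,0,0.02,0,0,0],[0.1,0,0.02,0,0,0]]]'; python3 pad.py r -68 0 25 40
```

```text
clock: 22.65
eef_pos: [533.9, 209.7, 100.3]
tool_rot: [-3.138, -0.185, 1.102]
force: [-0.3, 0.4, -1.6]
width: 18.4
t 22.65 w 18.4 F [-0.3  0.4 -1.6] noseW [567.5 279.4  26.3] noseR [-74.3  -1.4  26.3] axisR [-0.64  0.    0.76] yaw 63.6 q [-0.42  0.63  0.12  1.97 -0.47  0.46 -0.38]
 shift [ 0.2  -0.04  0.08] turn [ 0.02 -0.02 -0.01] TCP goal [536. 216.  99.]
```

```bash
python3 -m crank '[[[0.08,-0.02,0.03,0,0,0],[0.08,-0.02,0.03,0,0,0],[0.08,0,0.02,0,0,0],[0.08,0,0.02,0,0,0],[0.08,0,0.02,0,0,0]]]'; python3 pad.py r -50 0 27 40; python3 look.py w4.png
```

```text
clock: 23.07
eef_pos: [538.9, 223.4, 98.8]
tool_rot: [-3.138, -0.185, 1.103]
force: [-0.2, -1.4, -0.8]
width: 18.3
t 23.07 w 18.3 F [-0.2 -1.4 -0.8] noseW [572.5 293.2  24.8] noseR [-59.8   0.3  24.8] axisR [-0.64  0.    0.76] yaw 63.7 q [-0.44  0.64  0.13  1.95 -0.47  0.47 -0.4 ]
 shift [ 0.34  0.01 -0.02] turn [ 0.02 -0.02 -0.  ] TCP goal [544. 232. 101.]
tube [(array([248.,  88., 132.,  21.]), 0.76)]
tubepts 3592 [-49.9  -2.2  32.7]
24 2322 x [-61. -50. -41.] y [-28.  28.]
36 728 x [-70. -65. -61.] y [-17.  16.]
48 836 x [-80. -76. -71.] y [-18.  16.]
60 1217 x [-100.  -87.  -81.] y [-17.  16.]
72 885 x [-100.  -95.  -91.] y [-17.  16.]
84 599 x [-110. -106. -101.] y [-8.  7.]
96 923 x [-115.  -38.  -37.] y [-27.  27.]
108 2003 x [-125. -116.  -38.] y [-26.  26.]
```

View pics/w4.png

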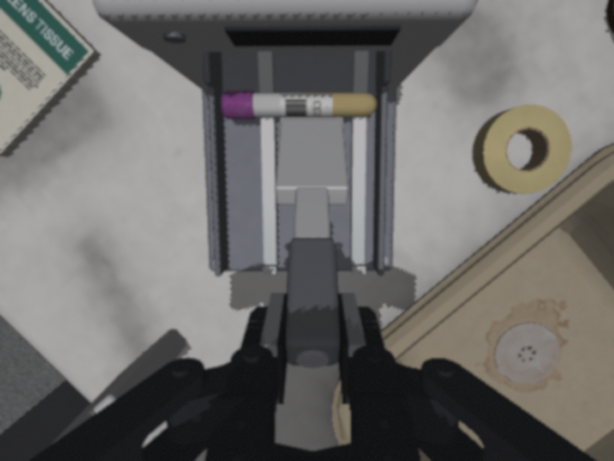

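```bash
python3 -m crank '[[[0.1,0,-0.01,0,0,0],[0.1,0,-0.01,0,0,0],[0.1,0,-0.01,0,0,0],[0.1,0,-0.01,0,0,0],[0.1,0,-0.01,0,0,0],[0.1,0,-0.01,0,0,0]]]'; python3 pad.py r -25 0 32 40
```

```text
clock: 23.67
eef_pos: [547.2, 239.5, 104.2]
tool_rot: [-3.137, -0.185, 1.103]
force: [0.8, 0.7, -0.7]
width: 18.8
t 23.67 w 18.8 F [ 0.8  0.7 -0.7] noseW [580.8 309.2  30.2] noseR [-41.7  -0.1  30.2] axisR [-0.64  0.    0.77] yaw 63.6 q [-0.48  0.64  0.15  1.91 -0.46  0.5  -0.44]
 shift [0.56 0.   0.04] turn [ 0.02 -0.01 -0.01] TCP goal [555. 254. 106.]
```

```bash
python3 -m crank '[[[0.095,0,0.003,0,0,0],[0.095,0,0.003,0,0,0],[0.095,0,0.003,0,0,0],[0.095,0,0.003,0,0,0],[0.095,0,0.003,0,0,0],[0.095,0,0.003,0,0,0]]]'; python3 pad.py r -11 0 33.5 40;  python3 look.py w5.png
```

```text
clock: 24.17
eef_pos: [555.7, 256.6, 107.3]
tool_rot: [-3.138, -0.185, 1.103]
force: [-0.6, -0.2, -0.7]
width: 18.6
t 24.17 w 18.6 F [-0.6 -0.2 -0.7] noseW [589.3 326.4  33.3] noseR [-22.6  -0.   33.3] axisR [-0.64  0.    0.76] yaw 63.7 q [-0.51  0.65  0.16  1.87 -0.45  0.53 -0.47]
 shift [0.39 0.   0.06] turn [ 0.02 -0.02 -0.  ] TCP goal [561. 267. 108.]
tube []
tubepts 559 [-76.1 -42.1  31.5]
48 51 x [-37. -36. -36.] y [-18.  15.]
60 873 x [-46. -41. -37.] y [-18.  16.]
72 1458 x [-63. -53. -47.] y [-18.  16.]
84 528 x [-66. -62. -57.] y [-8.  7.]
96 632 x [-76. -72. -67.] y [-8.  6.]
108 708 x [-82. -78. -39.] y [-25.  18.]
```

View pics/w5.png

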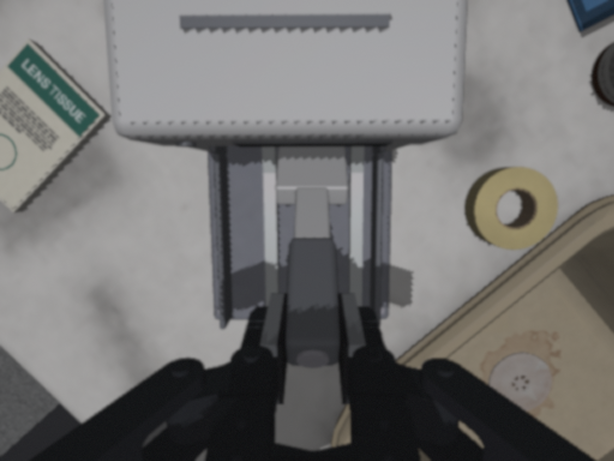

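```bash
python3 -m crank '[[[0.08,0,0.01,0,0,0],[0.08,0,0.01,0,0,0],[0.07,0,0.01,0,0,0],[0.07,0,0.015,0,0,0],[0.07,0,0.015,0,0,0]]]'; python3 pad.py r -9 0 33.5 40
```

```text
clock: 24.68
eef_pos: [561.1, 267.2, 107.5]
tool_rot: [-3.137, -0.185, 1.103]
force: [0.2, 0.5, -1.1]
width: 18.7
t 24.68 w 18.7 F [ 0.2  0.5 -1.1] noseW [594.7 336.9  33.5] noseR [-10.8  -0.2  33.5] axisR [-0.64  0.    0.77] yaw 63.6 q [-0.53  0.66  0.17  1.85 -0.45  0.54 -0.49]
 shift [0.06 0.   0.01] turn [ 0.02 -0.01 -0.01] TCP goal [562. 269. 108.]
```

```bash
python3 -m crank '[[[0.06,0,0.01,0,0,0],[0.06,0,0.01,0,0,0],[0,0,0,0,0,0],[0,0,0,0,0,0],[0,0,0,0,0,0],[0,0,0,0,0,0]]]'; python3 pad.py r -8 0 33.5 40
```

```text
clock: 25.18
eef_pos: [563.0, 271.4, 107.5]
tool_rot: [-3.137, -0.185, 1.103]
force: [0.8, 0.5, -0.7]
width: 18.8
t 25.18 w 18.8 F [ 0.8  0.5 -0.7] noseW [596.6 341.2  33.4] noseR [-6.1  0.  33.4] axisR [-0.64  0.    0.76] yaw 63.7 q [-0.53  0.67  0.17  1.84 -0.45  0.55 -0.5 ]
 shift [-0.06  0.01 -0.02] turn [ 0.02 -0.02 -0.  ] TCP goal [562. 270. 108.]
```

```bash
python3 -m crank '[[[-0.1,0,-0.01,0,0,0],[-0.1,0,-0.01,0,0,0],[-0.1,0,-0.01,0,0,0],[-0.1,0,-0.01,0,0,0],[-0.1,0,-0.01,0,0,0],[-0.1,0,-0.01,0,0,0],[-0.1,0,-0.01,0,0,0],[-0.1,0,-0.01,0,0,0],[-0.1,0,-0.01,0,0,0],[-0.1,0,-0.01,0,0,0],[-0.1,0,-0.01,0,0,0],[-0.1,0,-0.01,0,0,0]]]'; python3 -m crank '[[[-0.12,0,-0.02,0,0,0],[-0.12,0,-0.02,0,0,0],[-0.12,0,-0.02,0,0,0],[-0.12,0,-0.02,0,0,0],[-0.12,0,-0.02,0,0,0],[-0.12,0,-0.02,0,0,0],[-0.12,0,-0.02,0,0,0],[-0.12,0,-0.02,0,0,0],[-0.12,0,-0.02,0,0,0],[-0.12,0,-0.02,0,0,0],[-0.12,0,-0.02,0,0,0],[-0.12,0,-0.02,0,0,0]]]'; python3 pad.py r -90 0 120 0; python3 look.py w6.png
```

```text
clock: 26.18
eef_pos: [545.0, 235.1, 104.3]
tool_rot: [-3.138, -0.185, 1.102]
force: [0.1, -0.4, -0.8]
width: 18.8
clock: 27.18
eef_pos: [523.3, 191.8, 103.4]
tool_rot: [-3.138, -0.185, 1.102]
force: [0.5, -0.6, -1.4]
width: 18.8
t 27.18 w 18.8 F [ 0.5 -0.6 -1.4] noseW [557.  261.5  29.4] noseR [-95.    0.   29.4] axisR [-0.64  0.    0.76] yaw 63.6 q [-0.39  0.6   0.11  2.01 -0.47  0.44 -0.35]
 shift [ 3.08 -0.02 -3.6 ] turn [-0.02 -6.68  0.01] TCP goal [555. 255. 226.]
tube [(array([245.,  92., 198., 182.]), 0.24)]
tubepts 970 [-89.  -41.2  31.8]
24 378 x [-148.  -91.  -33.] y [-29.  29.]
36 683 x [-101.  -97.  -92.] y [-17.  16.]
48 796 x [-111. -107. -102.] y [-18.  16.]
60 916 x [-121. -117. -112.] y [-18.  16.]
72 1310 x [-136. -128. -122.] y [-18.  16.]
84 555 x [-142. -137. -132.] y [-8.  7.]
96 475 x [-149. -146. -142.] y [-8.  6.]
108 817 x [-157. -153. -149.] y [-10.   8.]
```

View pics/w6.png

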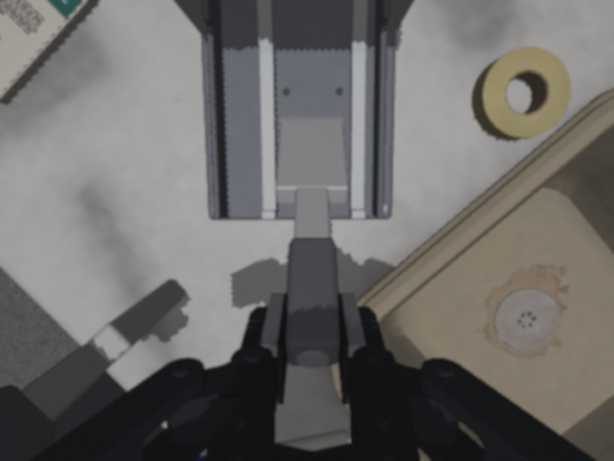

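```bash
python3 -m crank '[[[-0.3,0,-0.25,0,0,0],[-0.5,0,-0.3,0,0.5,0],[-0.5,0,-0.2,0,0.6,0],[-0.5,0,-0.1,0,0.6,0],[-0.4,0,0,0,0.5,0],[0,0,0,0,0,0],[0,0,0,0,0,0]]]'; python3 pad.py r -160 0 120 0; python3 - <<'E'
from h import *
p=ctrl.get_image("wrist");c=toR(-np.asarray(p["R"]).T@p["t"]);print("cam",np.round(c))
save(p,"w7.png",s=1.2)
for X in([12,0,29],[12,45,29],[-38,0,93]): print(pix(p,toW(X)).round())
x=c+( [12,0,29]-c)*((-38-c[0])/(12-c[0]));print("ray at head front z",x[2].round())
print(ctrl.search_frame("tube",p)[:2])
w=toR(cloud(p).reshape(-1,3));q=w[(w[:,0]>-30)&(w[:,0]<40)&(abs(w[:,1])<56)&(w[:,2]>15)&(w[:,2]<60)];print(len(q),np.percentile(q,[3,50,97],axis=0).round(1) if len(q) else "")
E
```

```text
clock: 27.87
eef_pos: [494.5, 134.7, 115.1]
tool_rot: [-3.141, -0.393, 1.107]
force: [-0.9, 0.8, -0.9]
width: 18.5
t 27.87 w 18.5 F [-0.9  0.8 -0.9] noseW [534.2 216.6  58.6] noseR [-145.3    0.5   58.6] axisR [-0.79  0.    0.62] yaw 64.1 q [ 0.12  0.56 -0.28  2.21 -0.82  0.25  0.21]
 shift [ 3.42  0.02 -2.6 ] turn [ 0.01 -8.67  0.05] TCP goal [524. 192. 226.]
cam [-223.   -1.  298.]
[259. -68.]
[205. -68.]
[259. -77.]
ray at head front z 86.0
[{'extent': [261.4, 203.1, 60.8, 210.5], 'conf': 0.53}]
0
```

```bash
python3 -m crank '[[[0.1,0,-0.5,0,-0.7,0],[0.1,0,-0.5,0,-0.75,0],[0.2,0,-0.5,0,-0.75,0],[0.2,0,-0.5,0,-0.75,0],[0.1,0,-0.4,0,-0.75,0],[0,0,-0.4,0,-0.75,0],[0,0,-0.3,0,-0.75,0],[0,0,-0.3,0,-0.75,0],[0,0,-0.2,0,-0.75,0],[0,0,-0.2,0,-0.75,0],[0,0,0,0,-0.75,0],[0,0,0,0,-0.5,0]]]';python3 -m crank '[[[0,0,0,0.4,0,0.72],[0,0,0,0.4,0,0.72],[0,0,0,0.4,0,0.72],[0,0,0,0.4,0,0.72],[0,0,0,0.4,0,0.72],[0,0,0,0.4,0,0.72],[0,0,0,0.4,0,0.72],[0,0,0,0.4,0,0.72],[0,0,0,0.4,0,0.72],[0,0,0,0.4,0,0.72],[0,0,0,0,0,0]]]'; python3 pad.py w 468 -87.5 125;python3 a.py 0 0 0 0
```

```text
clock: 28.97
eef_pos: [503.6, 156.8, 241.4]
tool_rot: [3.098, 0.522, 1.107]
force: [-0.1, -0.2, -0.6]
width: 18.8
clock: 29.88
eef_pos: [502.9, 189.4, 245.4]
tool_rot: [3.055, 0.471, 0.241]
force: [-0.3, -0.7, -1.0]
width: 18.8
t 29.88 w 18.8 F [-0.3 -0.7 -1. ] noseW [520.2 187.1 139.7] noseR [-1.781e+02 -1.000e-01  1.397e+02] axisR [0.03 0.08 1.  ] yaw 16.7 q [-0.77  0.82  0.71  1.35 -0.35  1.61 -1.34]
 shift [-3.1   8.51  2.85] turn [ 0.84 -0.42 -0.03] TCP goal [457. -91. 231.]
t 29.88 pos [502.9 189.4 245.4] rot [175.   27.   13.8] w 18.8 F [-0.3 -0.7 -1. ] 
 shift [-12.14   0.79  15.49] turn [1.35 4.38 2.45]
 q [-0.77  0.82  0.71  1.35 -0.35  1.61 -1.34]
```

```bash
python3 -m crank '[[[-0.28,0.65,0.2,0.42,-0.2,0],[-0.28,0.72,0.2,0.42,-0.2,0],[-0.28,0.72,0.2,0,0,0],[-0.28,0.72,0.2,0,0,0],[-0.28,0.72,0.2,0,0,0],[-0.28,0.72,0.2,0,0,0],[-0.28,0.72,0.2,0,0,0],[-0.28,0.72,0.2,0,0,0],[-0.28,0.72,0.2,0,0,0],[-0.28,0.72,0.2,0,0,0],[-0.1,0.4,0.1,0,0,0],[0,0.2,0,0,0,0]]]'; python3 -m crank '[[[0,0,0,0,0,0],[0,0,0,0,0,0]]]'; python3 pad.py w 468 -87.5 110
```

```text
clock: 30.88
eef_pos: [466.2, -49.8, 240.0]
tool_rot: [3.12, 0.51, 0.308]
force: [-0.0, -0.0, -1.0]
width: 18.7
clock: 31.05
eef_pos: [467.8, -48.3, 240.4]
tool_rot: [3.118, 0.509, 0.312]
force: [-0.5, 0.5, -0.6]
width: 18.7
t 31.05 w 18.7 F [-0.5  0.5 -0.6] noseW [479.6 -45.4 134. ] noseR [-404.3  -67.1  134. ] axisR [0.01 0.02 1.  ] yaw 19.0 q [-0.48  0.73  0.74  1.59 -0.2   1.43 -0.96]
 shift [-0.29  1.24  1.11] turn [ 0.56 -0.06  0.58] TCP goal [457. -91. 216.]
```

```bash
python3 -m crank '[[[-0.1,0.35,0.28,0.28,-0.06,0.29],[-0.1,0.35,0.28,0.28,0,0.29],[-0.1,0.3,0.28,0,0,0],[0,0.24,0.2,0,0,0],[0,0,0,0,0,0],[0,0,0,0,0,0]]]'; python3 pad.py w 468 -87.5 85
```

```text
clock: 31.55
eef_pos: [459.5, -82.3, 215.3]
tool_rot: [-3.135, 0.512, 0.262]
force: [-0.3, 0.4, -0.5]
width: 18.7
t 31.55 w 18.7 F [-0.3  0.4 -0.5] noseW [470.4 -77.6 108.9] noseR [-437.3  -73.1  108.9] axisR [-0.01 -0.    1.  ] yaw 15.3 q [-0.39  0.76  0.73  1.61 -0.23  1.39 -0.92]
 shift [0.25 0.28 0.77] turn [ 0.04 -0.02  0.16] TCP goal [457. -91. 191.]
```

```bash
python3 -m crank '[[[0.1,0.15,0.25,0.04,-0.02,0.16],[0.1,0.13,0.25,0,0,0],[0.05,0,0.2,0,0,0],[0,0,0,0,0,0],[0,0,0,0,0,0]]]'; python3 pad.py w 468 -87.5 85
```

```text
clock: 31.97
eef_pos: [458.7, -89.1, 190.5]
tool_rot: [-3.139, 0.514, 0.248]
force: [0.9, -0.3, -0.2]
width: 18.5
t 31.97 w 18.5 F [ 0.9 -0.3 -0.2] noseW [469.6 -84.9  84.1] noseR [-444.2  -75.7   84.1] axisR [-0. -0.  1.] yaw 14.6 q [-0.38  0.8   0.72  1.63 -0.24  1.34 -0.92]
 shift [-0.08  0.06  0.01] turn [ 0.01 -0.01  0.04] TCP goal [457. -91. 191.]
```

```bash
python3 -m crank '[[[-0.05,0.06,0,0,0,0.04],[0.1,0,0.175,0,0,0],[0.1,0,0.175,0,0,0],[0.1,0,0.175,0,0,0],[0,0,0,0,0,0]]]'; python3 pad.py w 468 -87.5 45
```

```text
clock: 32.38
eef_pos: [458.3, -90.8, 171.7]
tool_rot: [-3.141, 0.513, 0.243]
force: [0.1, -0.7, -0.7]
width: 18.8
t 32.38 w 18.8 F [ 0.1 -0.7 -0.7] noseW [469.4 -86.8  65.2] noseR [-446.   -76.4   65.2] axisR [-0.  0.  1.] yaw 14.4 q [-0.37  0.82  0.71  1.65 -0.26  1.3  -0.91]
 shift [0.29 0.01 0.61] turn [ 0.01 -0.02  0.01] TCP goal [457. -91. 151.]
```

```bash
python3 -m crank '[[[0.08,0,0.2,0,0,0],[0.08,0,0.2,0,0,0],[0.08,0,0.18,0,0,0],[0.1,0,0.175,0,0,0],[0,0,0,0,0,0]]]'; python3 pad.py w 468 -87.5 13.5
```

```text
clock: 32.8
eef_pos: [455.8, -91.2, 143.9]
tool_rot: [-3.141, 0.514, 0.244]
force: [0.4, 0.3, 0.3]
width: 19.0
t 32.8 w 19.0 F [0.4 0.3 0.3] noseW [466.8 -87.2  37.4] noseR [-447.5  -74.2   37.4] axisR [-0.  0.  1.] yaw 14.4 q [-0.36  0.85  0.7   1.68 -0.28  1.25 -0.91]
 shift [0.43 0.02 0.67] turn [ 0.01 -0.01  0.01] TCP goal [457. -91. 120.]
```

```bash
python3 -m crank '[[[0.11,0,0.17,0,0,0],[0.11,0,0.17,0,0,0],[0.11,0,0.17,0,0,0],[0.09,0,0.15,0,0,0],[0,0,0,0,0,0],[0,0,0,0,0,0]]]'; python3 pad.py w 468 -87.5 12
```

```text
clock: 33.3
eef_pos: [457.1, -91.2, 118.3]
tool_rot: [-3.141, 0.514, 0.243]
force: [-0.5, 0.7, 4.0]
width: 18.6
t 33.3 w 18.6 F [-0.5  0.7  4. ] noseW [468.  -87.3  11.8] noseR [-447.   -75.4   11.8] axisR [0. 0. 1.] yaw 14.4 q [-0.35  0.89  0.68  1.69 -0.3   1.21 -0.9 ]
 shift [-0.    0.01 -0.  ] turn [ 0.01 -0.    0.01] TCP goal [457. -91. 118.]
```

Seated. Open, back out along the tool, and check the paddle.

```bash
python3 -m crank '[[[0,0,0,0,0,0],[0,0,0,0,0,0],[0,0,0,0,0,0],[0,0,0,0,0,0],[0,0,0,0,0,0],[0,0,0,0,0,0],[0,0,0,0,0,0]]]' -1; python3 -m crank '[[[0,0,-0.4,0,0,0],[0,0,-0.5,0,0,0],[0,0,-0.6,0,0,0],[0,0,-0.6,0,0,0],[-0.2,0,-0.6,0,0,0],[-0.3,0,-0.6,0,0.5,0],[-0.4,0,-0.6,0,0.8,0],[0,0,0,0,0.8,0],[0,0,0,0,0.8,0],[0,0,0,0,0.8,0],[0,0,0,0,0.8,0],[0,0,0,0,0,0]]]'; python3 - <<'E'
from h import *
p=ctrl.get_image("scene");save(p,"s8.png",(280,140,360,240),6)
w=cloud(p).reshape(-1,3);q=w[(abs(w[:,0]-468)<25)&(abs(w[:,1]+87)<25)&(w[:,2]>145)&(w[:,2]<170)]
print(len(q),np.percentile(q,[5,50,95],axis=0).round(1))
E
python3 a.py 527 200 230 -116.4 20
python3 - <<'E'
from ik import *
q=ctrl.read_state()["qpos"]
for T in((470,90,230),(490,130,230),(527,200,230),(510,165,180)):
  for a in(-15,-25,-35):
    R=Ro.from_euler("xyz",[np.pi,0,np.radians(-116.4)])*Ro.from_euler("y",a,degrees=True)
    n,e=ik(np.array(T),R,q,q,1);print(T,a,n.round(2),round(e,1))
E
```

```text
clock: 33.88
eef_pos: [457.6, -91.3, 118.3]
tool_rot: [-3.142, 0.513, 0.243]
force: [0.2, -0.0, -0.1]
width: 85.6
clock: 34.88
eef_pos: [491.4, -83.2, 237.3]
tool_rot: [3.141, 0.023, 0.244]
force: [-1.4, -0.4, -0.5]
width: 85.3
54 [[457.5 -96.9 146.1]
 [464.6 -84.2 154.6]
 [475.2 -77.5 158.7]]
t 34.93 pos [493.3 -82.5 237.3] rot [179.9   1.4  14.1] w 85.3 F [-0.3 -0.4 -0.5] 
 shift [ 3.39 -8.86  0.15] turn [-3.52  1.85 21.54]
 q [-0.39  0.48  0.73  1.89 -0.37  0.94 -0.82]
(470, 90, 230) -15 [-0.87  0.57  1.25  2.06 -0.95  1.09 -2.72] 0.0
(470, 90, 230) -25 [-0.64  0.47  1.04  2.15 -1.05  1.03 -2.56] 0.0
(470, 90, 230) -35 [-0.    0.35  0.29  2.22 -1.08  0.82 -2.47] 0.0
(490, 130, 230) -15 [-0.92  0.59  1.21  2.01 -0.96  1.08 -2.83] 0.0
(490, 130, 230) -25 [-0.71  0.49  1.    2.11 -1.07  0.99 -2.65] 0.0
(490, 130, 230) -35 [ 0.04  0.36  0.09  2.2  -1.08  0.71 -2.58] 0.0
(527, 200, 230) -15 [-1.03  0.73  1.29  1.9  -1.06  1.19 -2.92] 0.0
(527, 200, 230) -25 [-0.77  0.51  0.88  2.02 -1.08  0.92 -2.84] 0.0
(527, 200, 230) -35 [-0.03  0.4  -0.05  2.12 -1.08  0.59 -2.75] 0.0
(510, 165, 180) -15 [-0.87  0.66  1.05  2.02 -1.05  0.97 -2.83] 0.0
(510, 165, 180) -25 [-0.44  0.48  0.48  2.12 -1.08  0.7  -2.73] 0.0
(510, 165, 180) -35 [ 0.34  0.51 -0.46  2.21 -1.08  0.37 -2.63] 0.0
```

```bash
cat > v.py <<'E'
from h import *
s=ctrl.read_state();R0=Ro.from_euler("xyz",s["tool_rot"])
d=RR[:,0];ax=np.cross([0,0,-1],d);R1=Ro.from_rotvec(ax*np.radians(28))*Ro.from_euler("xyz",[np.pi,0,np.radians(14.2)])
print(np.round(R1.as_matrix()[:,2]@RR,2),"shift",np.round(R0.inv().apply(toW([-195,0,110])-s["eef_pos"])/30,2),"turn",np.round(np.degrees((R0.inv()*R1).as_rotvec())/6,2),np.round(s["eef_pos"]),s["qpos"].round(2),s["clock"])
E
python3 v.py; python3 -m crank '[[[0,-0.7,0,0,0,0],[0,-0.8,0,0,0,0],[0,-0.8,0,0,0,0],[0,-0.8,0,0,0,0],[0,-0.8,0,0,0,0],[0,-0.8,0,0,0,0],[0,-0.8,0,0,0,0],[0,-0.8,0,0,0,0],[0,-0.8,0,0,0,0],[0,0,0,0,0,0]]]'; python3 v.py
```

```text
[ 0.47 -0.   -0.88] shift [ 2.79 -8.08  4.16] turn [ 3.56  3.26 -0.06] [493. -83. 237.] [-0.39  0.48  0.73  1.89 -0.37  0.94 -0.82] 34.9333
clock: 35.77
eef_pos: [449.2, 137.2, 234.7]
tool_rot: [3.127, 0.038, 0.253]
force: [-0.5, 0.2, 0.7]
width: 85.5
[ 0.47 -0.   -0.88] shift [ 2.49 -0.65  4.06] turn [3.68 3.4  0.01] [449. 137. 235.] [-0.89  0.45  0.75  1.95 -0.36  0.92 -1.28] 35.7667
```

```bash
python3 -m crank '[[[0.7,-0.2,0,0,0,0],[0.7,-0.2,0,0,0,0],[0.7,-0.2,0,0,0,0],[0.3,0,0,0.6,0.6,0],[0,0,0.4,0.6,0.6,0],[0,0,0.5,0.6,0.6,0],[0,0,0.5,0.6,0.6,0],[0,0,0.5,0.6,0.6,0],[0,0,0.5,0.6,0.4,0],[0,0,0.4,0,0,0],[0,0,0,0,0,0]]]'; python3 v.py;  python3 - <<'E'
from h import *
p=ctrl.get_image("wrist");c=toR(-np.asarray(p["R"]).T@p["t"]);print("cam",np.round(c))
save(p,"w9.png",s=1.2)
for X in([12,0,29],[12,45,29],[12,-36,29],[-38,0,93]): print((1.2*pix(p,toW(X))).round())
print([(d["extent"],d["conf"]) for d in ctrl.search_frame("tube",p)[:2]])
w=toR(cloud(p).reshape(-1,3));q=w[(w[:,0]>-30)&(w[:,0]<40)&(abs(w[:,1])<56)&(w[:,2]>20)&(w[:,2]<60)];print(len(q),np.percentile(q,[3,50,97],axis=0).round(1) if len(q) else "")
E
```

```text
clock: 36.68
eef_pos: [537.3, 202.3, 146.1]
tool_rot: [-2.791, -0.292, 0.221]
force: [0.0, 0.8, -0.7]
width: 85.6
[ 0.47 -0.   -0.88] shift [-1.33  1.05  0.53] turn [0.22 0.28 0.23] [537. 202. 146.] [-0.21  0.54  0.04  2.1  -1.08  0.44 -0.49] 36.6833
cam [-179.  -71.  317.]
[213. 119.]
[180. 161.]
[241.  84.]
[205. 146.]
[([173.0, 133.4, 331.6, 266.9], 0.26)]
1265 [[-29.  -54.6  21. ]
 [-12.  -26.2  27.6]
 [ 25.6  55.7  53. ]]
```

View pics/w9.png

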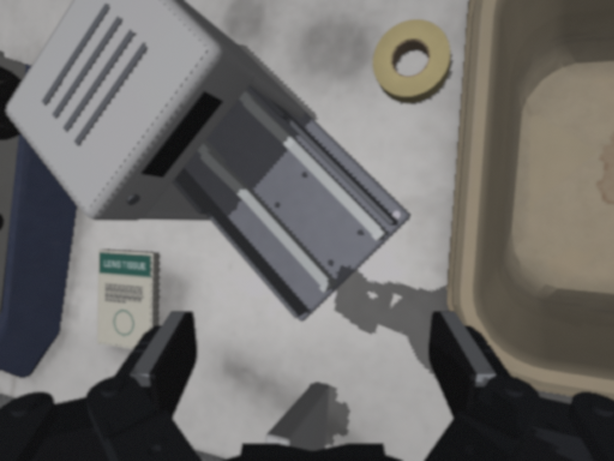

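```bash
python3 -m crank '[[[-0.45,0.35,0.18,0.1,0.1,0.1],[-0.45,0.35,0.18,0.1,0.1,0.1],[-0.4,0.35,0.17,0,0,0],[0,0,0,0,0,0]]]'; python3 v.py;  python3 - <<'E'
from h import *
p=ctrl.get_image("wrist");c=toR(-np.asarray(p["R"]).T@p["t"]);print("cam",np.round(c))
u=pix(p,toW([12,0,29])).round().astype(int);print(u,[pix(p,toW(X)).round() for X in([12,45,29],[12,-36,29],[-38,0,93])])
x0,y0=max(u[0]-110,0),max(u[1]-80,0);save(p,"w10.png",(x0,y0,x0+220,y0+160),3.6);print("crop",x0,y0)
print([(d["extent"],d["conf"]) for d in ctrl.search_frame("tube",p)[:2]])
w=toR(cloud(p).reshape(-1,3)).reshape(384,512,3);q=w[(w[...,0]>-8)&(w[...,0]<40)&(abs(w[...,1])<50)&(w[...,2]>20)&(w[...,2]<60)];print(len(q),np.percentile(q,[3,50,97],axis=0).round(1) if len(q) else "")
E
```

```text
clock: 37.12
eef_pos: [519.3, 179.8, 115.1]
tool_rot: [-2.768, -0.308, 0.216]
force: [0.5, -0.7, 0.4]
width: 85.5
[ 0.47 -0.   -0.88] shift [-0.31  0.22 -0.  ] turn [0.01 0.12 0.23] [519. 180. 115.] [ 0.11  0.61 -0.33  2.18 -1.1   0.23 -0.38] 37.1167
cam [-212.  -65.  285.]
[149  69] [array([121., 107.]), array([173.,  37.]), array([130.,  82.])]
crop 39 0
[([141.8, 70.0, 66.8, 79.9], 0.8)]
1815 [[ -5.6 -40.6  21.3]
 [ 12.2   2.9  32.1]
 [ 18.7  46.2  38. ]]
```

View pics/w10.png

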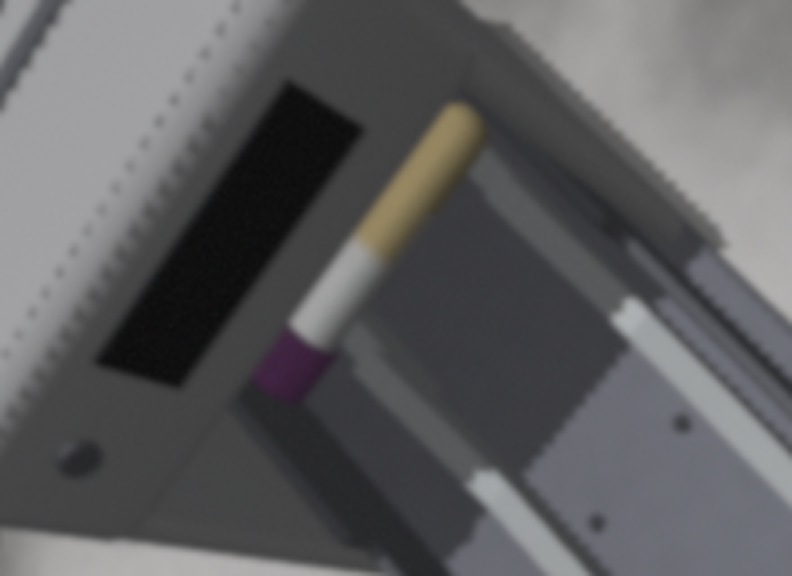

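```bash
python3 - <<'E'
from h import *
print(ctrl.read_state()["force"].round(1));print(ctrl.finish_job())
E
```

```text
[ 0.8 -0.7  0.4]
the job is handed in; nothing more can be done
None
```

The tube is in the reader's cradle, the paddle is back upright in its stand, and I handed the job in at about 37 s of the 58 s allowed. No verdict is reported.

- **What I did:** I took the small paddle from its stand and first tried leaning it in line with the gripper. That ran the wrist into its joint limits and the arm drifted about 17 mm sideways, still clear of the tube. I put the paddle back, gripped it again tilted 30°, and rolled the tube up the ramp at about 36 mm/s with the paddle leaned 40°. I then returned the paddle to its stand.
- **Tube:** the last wrist picture shows it lying square under the head. Depth points put its axis near x = 12 mm and the middle within a few millimetres of centre, though the sample also includes some nearby rail surface.
- **Paddle:** it seated on the pocket floor with about 4 N of contact. After release, the scene camera's depth points put the grip top at about 155 mm, centred on the stand, which fits it standing upright. I did not view a picture of it.
- **Robot:** the force reading just before hand-in was within noise (under 1.1 N), and the gripper was open and clear of everything. Two wrist joints were resting at their range limits in that last viewing pose.
- **Not checked:** I did not re-measure the other items on the worktop. The tape and tissue looked undisturbed in the later pictures, and the moves were kept clear of the rest.

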